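# Tare the parcel-counter scale with its check weights

### The arm

A 7-joint arm with a two-finger parallel gripper is mounted at the origin on the work surface. World frame = base frame: x ahead of the robot, y to its left, z up, the work surface at z = 0. Lengths are in m, angles in rad, forces in N, time in s.
With the tool pointing down it reaches from about 0.425 to 0.875 m from the base axis. Payload 9.9 kg.
Tool frame: the origin (TCP) lies at the very end of the fingers, on their centre line; the grasp point (between the pads) lies 19 mm behind it; z points along the fingers, y is the direction in which the jaws open and shut (so a half turn about z gives the same grasp; the last joint's range is limited). The gripper opens to 85 mm and grips with 20 to 120 N. Pads are 22 mm wide; open, the fingers measure 114 mm over their backs; the gripper's body (76 mm by 85 mm) begins 54 mm behind the grasp point. The pads swing forward as they close: fully open they stand 13 mm farther back than shut.
Start: joints at [1.253, 0.576, 0.025, 1.437, -0.015, 1.129, -0.057], TCP at [0.156, -0.657, 0.231] pointing down, gripper open.
Joint ranges: [-2.76, 2.76], [-0.34, 2.15], [-1.52, 1.57], [0.19, 2.46], [-1.09, 4.23], [0.17, 1.99], [-2.82, 2.82]. Speed limits (rad/s): [2.22, 2.22, 3.01, 3.01, 3.14, 3.14, 3.14].

### API

Orientations are given as a rotation vector (axis times angle).
In Python, from bench import observe, capture, finish_job, regions_of gives the robot as it stands.
- The arm moves only by the tool arm_command, never from a script. Its argument "increments" is a list of rows, each an object with "dp": the shift along the tool's x, y, z in cm, a list of three; "delta_rot": the turn, a rotation vector about the tool's x, y, z in rad, a list of three; "claw": the gripper's target within -1 to 1 (shut at 1, half-way at 0, fully open at -1). In form: [{"dp": [x, y, z], "delta_rot": [ax, ay, az], "claw": claw}, ...]. A call has 1 to 12 rows; each row shifts and turns the commanded pose from where the row before left it, along the tool's axes as they then stand; what a row does not reach is not made up. A row lasts 1/12 s, in which the tool goes at most 41.7 mm and 7.16 degrees, less where a joint would pass 70% of its speed; a pose out of reach is approached as far as the arm can. A call is refused whole if a number of a shift passes 4.17 or a number of a turn 0.125, either way. A call with a gripper value outside its range is refused whole. The fingers move at their own pace and stop on an object; "squeeze" is the grip in N (left out, the last holds). Time passes only in rows, so rows that do not move let the fingers close. It gives the time, the measured TCP pose, the force and the opening at its end, in the units of the state.
- observe(): the state, without advancing time (a new reading comes with each control period).
- capture(name): name is "scene" or "side" or "wrist"; returns a dict with "img" (420x560x3 uint8, red, green, blue), "camera_matrix" (3x3 intrinsics, pixels), "R" (3x3) and "t" (3): a world point X has camera coordinates R X + t; the wrist camera has in their place "tool_from_camera" (4x4, takes a point from camera to tool coordinates, whose origin is the TCP and whose axes are the flange's). Camera axes: x right, y down, z forward; pixel columns grow to the right and rows downward; lengths in m; the calibration is good to about 2 mm. A picture is of the moment at which its call begins: read the wrist's pose just before it. There is no depth.
- finish_job(): hands the job in, once; it reports no verdict.
Trained networks look in the newest picture that a camera, given by its name, has taken for a name from the list of things; names that differ only in an ending like _2 or _b are one class to them, and where a whole thing is asked for, a point or a joint stands for the part that bears it (a point fixed in the world has none). Each returns a list of dicts, best first, with "confidence" (0 to 1); they miss things now and then, are a little off and sometimes report something else, mostly with a low value. They report only what shows in the picture. A call takes as long as a camera call. They do not tell look-alikes from the thing itself.
- regions_of(query, camera): "mask" (420x560 bool, what is visible of it) and "point" ([column, row] in pixels, amid what is visible of it).
The state is a dict: "time_s": time; "qpos": joint angles; "joint_velocities": joint speeds; "effort": joint torques, N m; "ee_pos": TCP position; "ee_rot": TCP orientation; "wrist_force": force on the tool from outside, world axes, zero at the start; "moment": the same for the moment, N m; "gripper_width": finger opening in m.
Only numpy, scipy, OpenCV 4.12 (cv2) and the standard library are available. Lean on these libraries where they do the work, as an engineer would, in place of code of your own. Each camera call takes 0.05 s, during which the arm holds its last target. There are 200 camera calls.

### The job

Get the counter scale tared: take the small carton that was left on the scale's carrier and set it down upright in the grey tray, then stand every check weight lying about on the counter in a pocket of its own in the carrier. With the weights on, turn the coarse outer knob until the needle stands in the hatched band just short of the null line, then turn the fine inner knob to bring the needle from there onto the null line. Leave the other things on the counter where they are.

Things in the scene. Friction and masses are not known exactly. Their poses are not given: they have to be found in the camera images.
- scale: Counter scale, grey housing fixed to the counter. Origin on the counter under the carrier row; x points away from the robot (yaw up to 0.15 rad), y left. Under the carrier (y -0.055 to 0.215, x -0.06 to 0.06 m) 43 mm high; console (y -0.20 to -0.05, x -0.07 to 0.07 m) 45 mm high, with two coaxial upright knobs at x 0, y -0.125 m over a flat white dial disc of 126 mm diameter, 49 mm above the counter.
- pocket1 (a point): Centre of the floor of pocket 1 of the carrier (1 nearest the knobs, 5 farthest left), axes as the scale's. The carrier: flat aluminium deck 120 x 251 x 14 mm with five square pockets in a row along the scale's y, 49 mm apart, each 43 x 43 mm, 8 mm deep, 6 mm walls between. It rides on a spring and sinks about 1.6 mm per 100 g, at most 12 mm; empty, the pocket floor is 61 mm above the counter.
- pocket2 (a point): Centre of the floor of pocket 2 of the carrier (1 nearest the knobs, 5 farthest left), axes as the scale's. The carrier: flat aluminium deck 120 x 251 x 14 mm with five square pockets in a row along the scale's y, 49 mm apart, each 43 x 43 mm, 8 mm deep, 6 mm walls between. It rides on a spring and sinks about 1.6 mm per 100 g, at most 12 mm; empty, the pocket floor is 61 mm above the counter.
- pocket3 (a point): Centre of the floor of pocket 3 of the carrier (1 nearest the knobs, 5 farthest left), axes as the scale's. The carrier: flat aluminium deck 120 x 251 x 14 mm with five square pockets in a row along the scale's y, 49 mm apart, each 43 x 43 mm, 8 mm deep, 6 mm walls between. It rides on a spring and sinks about 1.6 mm per 100 g, at most 12 mm; empty, the pocket floor is 61 mm above the counter.
- pocket4 (a point): Centre of the floor of pocket 4 of the carrier (1 nearest the knobs, 5 farthest left), axes as the scale's. The carrier: flat aluminium deck 120 x 251 x 14 mm with five square pockets in a row along the scale's y, 49 mm apart, each 43 x 43 mm, 8 mm deep, 6 mm walls between. It rides on a spring and sinks about 1.6 mm per 100 g, at most 12 mm; empty, the pocket floor is 61 mm above the counter.
- pocket5 (a point): Centre of the floor of pocket 5 of the carrier (1 nearest the knobs, 5 farthest left), axes as the scale's. The carrier: flat aluminium deck 120 x 251 x 14 mm with five square pockets in a row along the scale's y, 49 mm apart, each 43 x 43 mm, 8 mm deep, 6 mm walls between. It rides on a spring and sinks about 1.6 mm per 100 g, at most 12 mm; empty, the pocket floor is 61 mm above the counter.
- weight1_c (a point): Centre (half-way up) of a check weight: plain upright aluminium cylinder with a dark groove, 36 mm diameter, 34 mm high, about 100 g; z is its axis. All weights look alike; three to five are present (absent ones read None).
- weight2_c (a point): Centre (half-way up) of a check weight: plain upright aluminium cylinder with a dark groove, 36 mm diameter, 34 mm high, about 100 g; z is its axis. All weights look alike; three to five are present (absent ones read None).
- weight3_c (a point): Centre (half-way up) of a check weight: plain upright aluminium cylinder with a dark groove, 36 mm diameter, 34 mm high, about 100 g; z is its axis. All weights look alike; three to five are present (absent ones read None).
- weight4_c (a point): Centre (half-way up) of a check weight: plain upright aluminium cylinder with a dark groove, 36 mm diameter, 34 mm high, about 100 g; z is its axis. All weights look alike; three to five are present (absent ones read None).
- weight5_c (a point): Centre (half-way up) of a check weight: plain upright aluminium cylinder with a dark groove, 36 mm diameter, 34 mm high, about 100 g; z is its axis. All weights look alike; three to five are present (absent ones read None).
- carton_c (a point): Centre (half-way up) of the small cardboard carton with a white tape band, 58 (its x) x 75 (its y) x 45 mm high, about 130 g. It starts lying flat on the carrier's deck over the pockets, its x roughly along the scale's x.
- tray: Open grey plastic tray, 180 x 180 mm outside, walls 5 mm thick and 30 mm high, floor 5 mm, fixed on the counter at the robot's right. Origin: centre of its underside.
- coarse_grip (a point): Grip point of the coarse outer knob, on the knobs' axis, 76 mm above the counter. Black ribbed disc, 60 mm diameter, 60 to 85 mm above the counter, about 8 mm clear over the needle. The needle turns with it, 1 rad per rad, and so does the fine knob on top. Friction 0.04 N m; stays where left; over 5 rad of travel counter-clockwise seen from above.
- coarse_mark (a point): The white index mark on the top rim of the coarse knob, 28 mm from its axis.
- fine_grip (a point): Grip point of the fine inner knob, same axis, 108 mm above the counter. Ribbed aluminium cylinder, 22 mm diameter, on top of the coarse knob, 85 to 120 mm above the counter. Turning it counter-clockwise from above turns the needle counter-clockwise, 0.12 rad per rad of knob (the coarse knob stands still). Friction 0.015 N m; stays where left; about 4 rad of travel counter-clockwise.
- fine (a joint): Angle of the fine inner knob relative to the coarse one (rad), growing counter-clockwise seen from above; starts between 0 and 0.2, stops at 4.5.
- needle_tip (a point): Tip of the dark flat needle that comes out from under the coarse knob, over the dial, 56 mm from the axis and 52 mm above the counter; its x axis points outward along the needle. Both knobs move the needle, not the dial.
- null (a point): Centre of the dial disc, on the knob axis; its x axis points along the null line, the one thick dark line on the dial. Load on the carrier turns the dial counter-clockwise seen from above, about 0.3 rad per 100 g, so the needle falls behind (clockwise of the line) and must be turned counter-clockwise after it. The hatched grey band lies clockwise of the line (-y side), 0.15 to 0.43 rad before it.
- stamp: Bystander: wooden hand stamp, 28 mm diameter, 60 mm high.
- tape: Bystander: roll of yellow tape lying flat, 80 mm diameter, 45 mm high.
- cutter: Bystander: yellow box cutter, 140 mm long, 14 mm high.
- ornament: Bystander: small glass ornament, 48 mm diameter, 82 mm high.
Mind the look-alikes: they are no part of the job. Leave any purple or yellow look-alike of the part that bears weight2_c alone.

How it is judged:
On the way, in this order (a step that is already met when the one before it is completed fails the run):
1. the carton stands upright in the tray (x of carton_c in the frame of tray between -0.06 and 0.06 m and y of carton_c in the frame of tray between -0.06 and 0.06 m and z of carton_c in the frame of tray below 0.034 m and angle between carton_c's own z axis and vertical below 0.15 rad), for 0.2 s.
2. every check weight present stands in a pocket of the carrier (((horizontal distance between weight1_c and pocket1 below 0.009 m and z of weight1_c in the frame of pocket1 below 0.0205 m) or (horizontal distance between weight1_c and pocket2 below 0.009 m and z of weight1_c in the frame of pocket2 below 0.0205 m) or (horizontal distance between weight1_c and pocket3 below 0.009 m and z of weight1_c in the frame of pocket3 below 0.0205 m) or (horizontal distance between weight1_c and pocket4 below 0.009 m and z of weight1_c in the frame of pocket4 below 0.0205 m) or (horizontal distance between weight1_c and pocket5 below 0.009 m and z of weight1_c in the frame of pocket5 below 0.0205 m)) and angle between each of weight1_c, weight2_c, weight3_c, weight4_c, weight5_c's own z axis and vertical below 0.12 rad and ((horizontal distance between weight2_c and pocket1 below 0.009 m and z of weight2_c in the frame of pocket1 below 0.0205 m) or (horizontal distance between weight2_c and pocket2 below 0.009 m and z of weight2_c in the frame of pocket2 below 0.0205 m) or (horizontal distance between weight2_c and pocket3 below 0.009 m and z of weight2_c in the frame of pocket3 below 0.0205 m) or (horizontal distance between weight2_c and pocket4 below 0.009 m and z of weight2_c in the frame of pocket4 below 0.0205 m) or (horizontal distance between weight2_c and pocket5 below 0.009 m and z of weight2_c in the frame of pocket5 below 0.0205 m)) and ((horizontal distance between weight3_c and pocket1 below 0.009 m and z of weight3_c in the frame of pocket1 below 0.0205 m) or (horizontal distance between weight3_c and pocket2 below 0.009 m and z of weight3_c in the frame of pocket2 below 0.0205 m) or (horizontal distance between weight3_c and pocket3 below 0.009 m and z of weight3_c in the frame of pocket3 below 0.0205 m) or (horizontal distance between weight3_c and pocket4 below 0.009 m and z of weight3_c in the frame of pocket4 below 0.0205 m) or (horizontal distance between weight3_c and pocket5 below 0.009 m and z of weight3_c in the frame of pocket5 below 0.0205 m)) and ((horizontal distance between weight4_c and pocket1 below 0.009 m and z of weight4_c in the frame of pocket1 below 0.0205 m) or (horizontal distance between weight4_c and pocket2 below 0.009 m and z of weight4_c in the frame of pocket2 below 0.0205 m) or (horizontal distance between weight4_c and pocket3 below 0.009 m and z of weight4_c in the frame of pocket3 below 0.0205 m) or (horizontal distance between weight4_c and pocket4 below 0.009 m and z of weight4_c in the frame of pocket4 below 0.0205 m) or (horizontal distance between weight4_c and pocket5 below 0.009 m and z of weight4_c in the frame of pocket5 below 0.0205 m)) and ((horizontal distance between weight5_c and pocket1 below 0.009 m and z of weight5_c in the frame of pocket1 below 0.0205 m) or (horizontal distance between weight5_c and pocket2 below 0.009 m and z of weight5_c in the frame of pocket2 below 0.0205 m) or (horizontal distance between weight5_c and pocket3 below 0.009 m and z of weight5_c in the frame of pocket3 below 0.0205 m) or (horizontal distance between weight5_c and pocket4 below 0.009 m and z of weight5_c in the frame of pocket4 below 0.0205 m) or (horizontal distance between weight5_c and pocket5 below 0.009 m and z of weight5_c in the frame of pocket5 below 0.0205 m))), for 0.2 s.
3. the coarse knob has been turned and the needle stands in the hatched band before the null line (x of needle_tip in the frame of null above 0.03 m and y of needle_tip in the frame of null between -0.0244 and -0.0073 m and distance of coarse_mark from where it was at the start of the episode above 0.01 m), for 0.4 s.
4. the fine knob has been turned and the needle stands on the null line (x of needle_tip in the frame of null above 0.03 m and y of needle_tip in the frame of null between -0.0027 and 0.0027 m and value of joint fine above 0.5 rad), for 0.3 s.
At the end, for the whole second after the job is handed in: Carton upright in the tray (within 60 mm of its centre along each tray axis); each weight present upright on a pocket floor (9 mm sideways, 3.5 mm height); needle tip within 2.7 mm of the null line; coarse mark moved over 10 mm from where it was, fine knob at over 0.5 rad (all of step 1 and all of step 2 and all of step 4 and distance of coarse_mark from where it was at the start of the episode above 0.01 m); the robot touches nothing.
It fails at once if another thing on the counter is shifted by more than 30 mm (distance of any of stamp, tape, cutter, ornament from where it was at the start of the episode above 0.03 m).
Of weight1, weight2, weight3, weight4, weight5 only 3 to 5 are there at a start; the rules pass over those that are not, and their reading is None.
At some moment in a run one of weight1, weight2, weight3, weight4, weight5, carton may be knocked a few centimetres aside while the robot is not near it.
It also fails if it takes over 210 s, if anything falls off the work surface, if the arm or the gripper's body presses on something with over 40 N, if the wrist force passes 120 N, or if a joint passes its speed limit or range.

## Working session

There is one attempt and no reset: what is moved stays moved. The work goes in short steps, Python scripts to look and compute and a tool call to move; the robot and the scene stay as the last step left them, time stands still between calls to the robot, and variables do not carry over. Pictures are saved under pics/ and viewed, about 12 in all and at most 16, crops included, and the job is handed in when it is done.

Besides the shell and the picture viewer there is one more tool, called after "Request:" by a JSON object that holds its "op" and its "data". arm_command: Moves the arm, as the interface text tells. Its arguments: {"type":"object","properties":{"increments":{"type":"array","items":{"type":"object","properties":{"dp":{"type":"array","items":{"type":"number"}},"delta_rot":{"type":"array","items":{"type":"number"}},"claw":{"type":"number"}}}},"squeeze":{"type":"number"}},"required":["increments"]}

```bash
mkdir -p pics; cat > h.py <<'E'
import numpy as np, cv2, json
from scipy.spatial.transform import Rotation as Ro
from bench import observe, capture, finish_job, regions_of
def cap(n):
    s=observe(); c=capture(n)
    if n=="wrist":
        T=np.array(c["tool_from_camera"]); Rt=Ro.from_rotvec(s["ee_rot"]).as_matrix()
        Rwc=Rt@T[:3,:3]; o=Rt@T[:3,3]+np.array(s["ee_pos"])
        c["R"]=Rwc.T; c["t"]=-Rwc.T@o
    c["R"]=np.array(c["R"]);c["t"]=np.array(c["t"]);c["K"]=np.array(c["camera_matrix"])
    return c
def px2w(c,p,z):
    d=c["R"].T@np.linalg.inv(c["K"])@np.array([p[0],p[1],1.]); o=-c["R"].T@c["t"]
    return o+d*(z-o[2])/d[2]
def w2px(c,X):
    q=c["K"]@(c["R"]@np.array(X)+c["t"]); return q[:2]/q[2]
def save(c,name,f=1): 
    im=cv2.cvtColor(c["img"],cv2.COLOR_RGB2BGR)
    if f!=1: im=cv2.resize(im,None,fx=f,fy=f,interpolation=cv2.INTER_CUBIC)
    cv2.imwrite("pics/"+name,im)
E
cat > a.py <<'E'
from h import *
s=observe(); print(s["time_s"],np.round(s["ee_pos"],4),np.round(s["ee_rot"],4),s["gripper_width"])
print(np.round(Ro.from_rotvec(s["ee_rot"]).as_matrix(),3))
Z=dict(weight1_c=.034,carton_c=.114,tray=.02,scale=.05,coarse_grip=.085,fine_grip=.12,stamp=.06,tape=.045,cutter=.014,ornament=.08)
for n in ["scene","side"]:
    c=cap(n); save(c,n+"0.png",1.4); print(n,"cam at",np.round(-c["R"].T@c["t"],3))
    for k,z in Z.items():
        for r in regions_of(k,n)[:7]:
            if r["confidence"]>.2: print(k,round(r["confidence"],2),np.round(r["point"]),int(r["mask"].sum()),np.round(px2w(c,r["point"],z),3)[:2])
E
python3 a.py
```

```text
0.0 [ 0.1563 -0.6562  0.2304] [-3.1185e+00 -3.6630e-01  4.0000e-04] 0.08524881475663937
[[ 0.973  0.232 -0.   ]
 [ 0.232 -0.973  0.002]
 [-0.    -0.002 -1.   ]]
scene cam at [1.116 0.509 1.238]
weight1_c 0.53 [372. 306.] 210 [0.579 0.371]
carton_c 0.7 [181. 204.] 319 [ 0.71  -0.191]
carton_c 0.62 [312. 260.] 3071 [0.613 0.191]
tray 0.88 [195. 154.] 2933 [ 0.515 -0.359]
tray 0.23 [369. 262.] 182 [0.472 0.288]
scale 0.8 [278. 245.] 6371 [0.607 0.074]
coarse_grip 0.8 [245. 209.] 429 [ 0.594 -0.061]
coarse_grip 0.47 [251. 222.] 803 [ 0.616 -0.019]
fine_grip 0.66 [245. 206.] 93 [ 0.605 -0.05 ]
tape 0.81 [425. 291.] 658 [0.459 0.454]
cutter 0.88 [317. 191.] 288 [0.37  0.026]
cutter 0.22 [243. 204.] 93 [ 0.553 -0.114]
ornament 0.9 [182. 204.] 351 [ 0.696 -0.211]
ornament 0.62 [318. 211.] 104 [0.462 0.097]
side cam at [0.261 1.01  0.81 ]
weight1_c 0.86 [224. 317.] 356 [0.562 0.381]
weight1_c 0.65 [316. 241.] 192 [0.427 0.088]
carton_c 0.69 [258. 220.] 841 [0.56  0.142]
carton_c 0.54 [270. 187.] 429 [ 0.573 -0.   ]
tray 0.6 [224. 315.] 340 [0.568 0.363]
tray 0.59 [317. 159.] 2140 [ 0.512 -0.329]
tray 0.58 [244. 247.] 2499 [0.598 0.142]
scale 0.81 [256. 245.] 5505 [0.56  0.159]
coarse_grip 0.71 [326. 200.] 195 [ 0.425 -0.018]
coarse_grip 0.58 [269. 185.] 406 [ 0.59  -0.048]
stamp 0.58 [315. 241.] 176 [0.426 0.121]
tape 0.58 [317. 240.] 206 [0.423 0.1  ]
tape 0.56 [258. 365.] 1455 [0.455 0.482]
cutter 0.55 [352. 235.] 452 [0.348 0.017]
ornament 0.75 [261. 161.] 310 [ 0.652 -0.175]
ornament 0.56 [270. 186.] 430 [ 0.588 -0.053]
```

View pics/scene0.png

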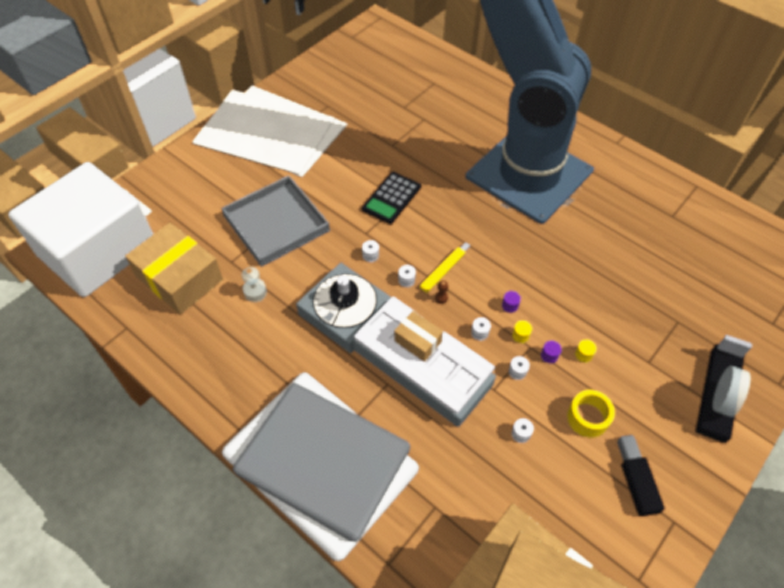

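View pics/side0.png

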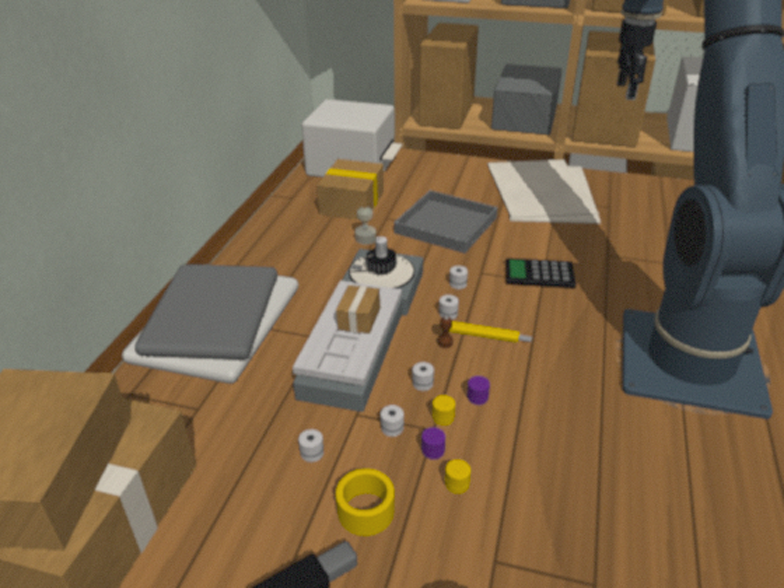

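The scene picture (1.4x) shows five aluminium weights at (370,249), (406,275), (481,328), (519,367) and (522,430), with purple and yellow look-alikes next to them. The carton is at (415,338), the knobs at (343,288) and the tray at (275,218). The stamp is at (442,290), between two weights and close to the cutter.

```bash
cat > b.py <<'E'
from h import *
cs,cd=cap("scene"),cap("side")
P=lambda c:c["K"]@np.c_[c["R"],c["t"]]
def tri(a,b):
    X=cv2.triangulatePoints(P(cs),P(cd),np.array(a,float)/1.4,np.array(b,float)/1.4).ravel(); return X[:3]/X[3]
for n,a,b in [("w1",(370,249),(458,276)),("w2",(406,275),(449,305)),("w3",(481,328),(423,376)),("w4",(519,367),(392,420)),("w5",(522,430),(311,445)),
 ("finetop",(344,281),(381,241)),("stamp",(442,290),(446,330)),("ornament",(254,280),(365,225)),("tray",(275,218),(447,219)),("cutterL",(424,287),(453,326))]:
    print(n,np.round(tri(a,b),3))
# refine weights by bright top blobs
for n,p in [("w1",(370,249)),("w2",(406,275)),("w3",(481,328)),("w4",(519,367)),("w5",(522,430))]:
    print(n,np.round(px2w(cs,(p[0]/1.4,(p[1]-4)/1.4),.034),3))
for n,p,z in [("carr far-left",(461,408),.075),("carr near-left",(493,375),.075),("carrier near-right",(394,301),.075),("cons near",(342,266),.045),("cons right",(298,307),.045),("trayN",(286,180),.03),("trayE",(328,225),.03),("trayS",(262,262),.03),("trayW",(222,216),.03),("carton1",(440,343),.12),("knob",(344,281),.12)]:
    print(n,np.round(px2w(cs,(p[0]/1.4,p[1]/1.4),z),3))
E
python3 b.py
```

```text
w1 [ 0.441 -0.127  0.019]
w2 [ 0.44  -0.023  0.019]
w3 [0.442 0.18  0.018]
w4 [0.466 0.292 0.019]
w5 [0.571 0.371 0.018]
finetop [ 0.586 -0.064  0.116]
stamp [0.427 0.065 0.03 ]
ornament [ 0.674 -0.246  0.038]
tray [ 0.512 -0.356  0.014]
cutterL [ 0.425  0.016 -0.001]
w1 [ 0.441 -0.127  0.034]
w2 [ 0.443 -0.022  0.034]
w3 [0.444 0.18  0.034]
w4 [0.468 0.29  0.034]
w5 [0.573 0.37  0.034]
carr far-left [0.635 0.27  0.075]
carr near-left [0.543 0.275 0.075]
carrier near-right [0.538 0.026 0.075]
cons near [ 0.528 -0.129  0.045]
cons right [ 0.663 -0.126  0.045]
trayN [ 0.423 -0.408  0.03 ]
trayE [ 0.458 -0.238  0.03 ]
trayS [ 0.626 -0.275  0.03 ]
trayW [ 0.596 -0.438  0.03 ]
carton1 [0.576 0.17  0.12 ]
knob [ 0.589 -0.061  0.12 ]
```

Request:
{"op": "arm_command", "data": {"increments": [{"dp": [3.38,-1.8,-0.8]},{"dp": [3.38,-1.8,-0.8]},{"dp": [3.38,-1.8,-0.8]},{"dp": [3.38,-1.8,-0.8]},{"dp": [3.38,-1.8,-0.8]},{"dp": [3.38,-1.8,-0.8]},{"dp": [3.38,-1.8,-0.8]},{"dp": [3.38,-1.8,-0.8]},{"dp": [3.38,-1.8,-0.8]},{"dp": [3.38,-1.8,-0.8]},{"dp": [3.38,-1.8,-0.8]},{"dp": [3.38,-1.8,-0.8]}]}}

```text
invalid input
```

Request:
{"op": "arm_command", "data": {"increments": [{"delta_rot": [0,0,-0.1215]},{"delta_rot": [0,0,-0.1215]},{"delta_rot": [0,0,-0.1215]},{"delta_rot": [0,0,-0.1215]},{"delta_rot": [0,0,-0.1215]},{"delta_rot": [0,0,-0.1215]},{"delta_rot": [0,0,-0.1215]},{"delta_rot": [0,0,-0.1215]},{"delta_rot": [0,0,-0.1215]},{"delta_rot": [0,0,-0.1215]},{"delta_rot": [0,0,-0.1215]}]}}

```text
invalid input
```

Request:
{"op": "arm_command", "data": {"increments": [{"dp": [3.75,0.7,0]},{"dp": [3.75,0.7,0]},{"dp": [3.75,0.7,0]},{"dp": [3.75,0.7,0]},{"dp": [3.75,0.7,0]},{"dp": [3.75,0.7,0]},{"dp": [3.75,0.7,0]},{"dp": [3.75,0.7,0]},{"dp": [3.75,0.7,0]},{"dp": [3.75,0.7,0]},{"dp": [3.75,0.7,0]},{"dp": [3.75,0.7,0]}]}}

```text
invalid input
```

Request:
{"op": "arm_command", "data": {"increments": [{"dp": [3.38,-1.8,-0.8],"delta_rot": [0,0,0],"claw": -1},{"dp": [3.38,-1.8,-0.8],"delta_rot": [0,0,0],"claw": -1},{"dp": [3.38,-1.8,-0.8],"delta_rot": [0,0,0],"claw": -1},{"dp": [3.38,-1.8,-0.8],"delta_rot": [0,0,0],"claw": -1},{"dp": [3.38,-1.8,-0.8],"delta_rot": [0,0,0],"claw": -1},{"dp": [3.38,-1.8,-0.8],"delta_rot": [0,0,0],"claw": -1},{"dp": [3.38,-1.8,-0.8],"delta_rot": [0,0,0],"claw": -1},{"dp": [3.38,-1.8,-0.8],"delta_rot": [0,0,0],"claw": -1},{"dp": [3.38,-1.8,-0.8],"delta_rot": [0,0,0],"claw": -1},{"dp": [3.38,-1.8,-0.8],"delta_rot": [0,0,0],"claw": -1},{"dp": [3.38,-1.8,-0.8],"delta_rot": [0,0,0],"claw": -1},{"dp": [3.38,-1.8,-0.8],"delta_rot": [0,0,0],"claw": -1}], "squeeze": 40}}

```text
time_s: 2.2
ee_pos: [0.5021, -0.3511, 0.328]
ee_rot: [3.12, 0.366, 0.0]
wrist_force: [0.7, -0.7, 0.1]
gripper_width: 0.0857
```

Request:
{"op": "arm_command", "data": {"increments": [{"dp": [0,0,0],"delta_rot": [0,0,-0.1215],"claw": -1},{"dp": [0,0,0],"delta_rot": [0,0,-0.1215],"claw": -1},{"dp": [0,0,0],"delta_rot": [0,0,-0.1215],"claw": -1},{"dp": [0,0,0],"delta_rot": [0,0,-0.1215],"claw": -1},{"dp": [0,0,0],"delta_rot": [0,0,-0.1215],"claw": -1},{"dp": [0,0,0],"delta_rot": [0,0,-0.1215],"claw": -1},{"dp": [0,0,0],"delta_rot": [0,0,-0.1215],"claw": -1},{"dp": [0,0,0],"delta_rot": [0,0,-0.1215],"claw": -1},{"dp": [0,0,0],"delta_rot": [0,0,-0.1215],"claw": -1},{"dp": [0,0,0],"delta_rot": [0,0,-0.1215],"claw": -1},{"dp": [0,0,0],"delta_rot": [0,0,-0.1215],"claw": -1}]}}

```text
time_s: 3.12
ee_pos: [0.5008, -0.3526, 0.3273]
ee_rot: [2.216, 2.227, -0.0]
wrist_force: [-0.4, -0.4, -0.2]
gripper_width: 0.0855
```

Request:
{"op": "arm_command", "data": {"increments": [{"dp": [3.75,0.6,0],"delta_rot": [0,0,0],"claw": -1},{"dp": [3.75,0.6,0],"delta_rot": [0,0,0],"claw": -1},{"dp": [3.75,0.6,0],"delta_rot": [0,0,0],"claw": -1},{"dp": [3.75,0.6,0],"delta_rot": [0,0,0],"claw": -1},{"dp": [3.75,0.6,0],"delta_rot": [0,0,0],"claw": -1},{"dp": [3.75,0.6,0],"delta_rot": [0,0,0],"claw": -1},{"dp": [3.75,0.6,0],"delta_rot": [0,0,0],"claw": -1},{"dp": [3.75,0.6,0],"delta_rot": [0,0,0],"claw": -1},{"dp": [3.75,0.6,0],"delta_rot": [0,0,0],"claw": -1},{"dp": [3.75,0.6,0],"delta_rot": [0,0,0],"claw": -1},{"dp": [3.75,0.6,0],"delta_rot": [0,0,0],"claw": -1},{"dp": [0,0,0],"delta_rot": [0,0,0],"claw": -1}]}}

```text
time_s: 4.12
ee_pos: [0.5669, 0.0694, 0.3277]
ee_rot: [-2.208, -2.23, -0.007]
wrist_force: [-0.2, 0.9, 1.1]
gripper_width: 0.0854
```

```bash
cat > c.py <<'E'
from h import *
import sys
c=cap("wrist"); save(c,sys.argv[1],1.4)
print(np.round(-c["R"].T@c["t"],3), np.round(c["R"],2).tolist())
for k,z in dict(carton_c=.118,coarse_grip=.085,fine_grip=.12,weight1_c=.034,scale=.06).items():
    for r in regions_of(k,"wrist")[:7]:
        if r["confidence"]>.2:
            m=cv2.minAreaRect(np.argwhere(r["mask"])[:,::-1].astype(np.float32)); bx=cv2.boxPoints(m)
            print(k,round(r["confidence"],2),np.round(r["point"]),np.round(px2w(c,r["point"],z),3)[:2],[np.round(px2w(c,b,z),3)[:2].tolist() for b in bx])
E
python3 c.py w1.png
```

```text
[0.565 0.149 0.471] [[1.0, 0.01, 0.0], [0.01, -0.95, 0.31], [0.0, -0.31, -0.95]]
carton_c 0.91 [295. 127.] [0.576 0.12 ] [[0.545, 0.151], [0.602, 0.154], [0.607, 0.08], [0.547, 0.077]]
coarse_grip 0.89 [296. 278.] [ 0.582 -0.069] [[0.546, -0.047], [0.598, -0.018], [0.628, -0.08], [0.575, -0.112]]
fine_grip 0.65 [300. 284.] [ 0.586 -0.057] [[0.571, -0.042], [0.594, -0.038], [0.6, -0.077], [0.577, -0.081]]
fine_grip 0.64 [298. 272.] [ 0.583 -0.042] [[0.546, -0.043], [0.584, -0.001], [0.623, -0.043], [0.586, -0.088]]
fine_grip 0.4 [201. 288.] [ 0.471 -0.063] [[0.446, -0.079], [0.466, -0.04], [0.491, -0.054], [0.471, -0.094]]
scale 0.66 [300. 168.] [0.585 0.067] [[0.52, 0.243], [0.641, 0.244], [0.67, -0.131], [0.509, -0.132]]
```

View pics/w1.png

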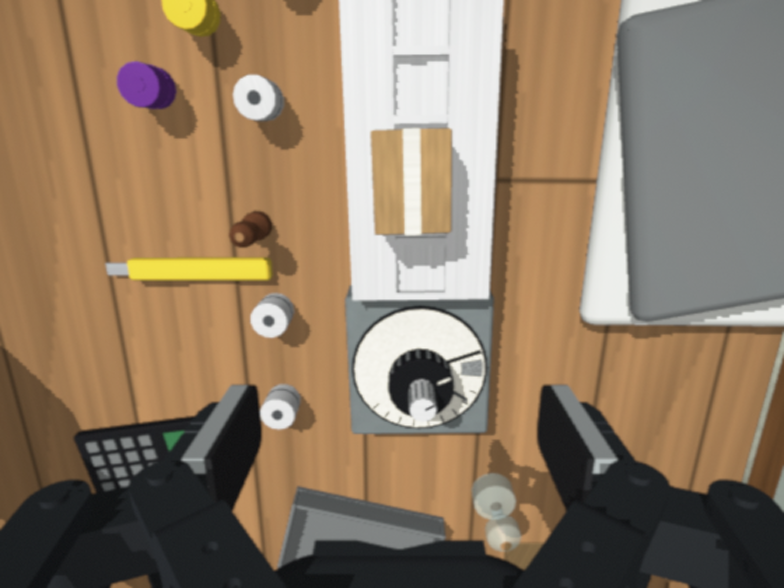

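```bash
cat > d.py <<'E'
from h import *
c=cap("wrist")
for n,p,z in [("deckSW",(354,300),.073),("deckSE",(489,300),.073),("L0",(341,20),.073),("R0",(502,20),.073),("cons nw",(348,300),.045),("cons SW",(353,433),.045),("cons SE",(487,433),.045),
 ("pk div",(394,57),.073),("pk div",(449,57),.073),("pk1 SW",(398,291),.073),("pk1 SE",(445,291),.073),("carton",(373,130),.118),("carton",(451,128),.118),("carton",(449,234),.118),("carton",(374,233),.118),
 ("w3",(255,97),.034),("w2",(268,321),.034),("w1",(277,414),.034),("stamp",(240,236),.06),("dialL",(353,367),.049),("dialR",(488,367),.049),("dialtop",(420,307),.049),("knobtop",(424,410),.12),
 ("nullA",(447,361),.049),("nullB",(480,352),.049),("mark",(440,382),.085),("need",(458,397),.052),("trayNW",(301,489),.03),("trayNE",(444,521),.03),("orn",(502,535),.082)]:
    print(n,np.round(px2w(c,(p[0]/1.4,p[1]/1.4),z),4)[:2])
E
python3 d.py
```

```text
deckSW [ 0.5273 -0.0012]
deckSE [ 0.6448 -0.0017]
L0 [0.5251 0.215 ]
R0 [0.6423 0.2146]
cons nw [ 0.5189 -0.0111]
cons SW [ 0.5187 -0.1559]
cons SE [ 0.6563 -0.1566]
pk div [0.5635 0.1904]
pk div [0.6044 0.1903]
pk1 SW [0.5656 0.0069]
pk1 SE [0.6063 0.0067]
carton [0.549 0.139]
carton [0.6028 0.1401]
carton [0.6036 0.066 ]
carton [0.5483 0.067 ]
w3 [0.4466 0.1656]
w2 [ 0.4393 -0.0363]
w1 [ 0.4393 -0.1402]
stamp [0.4299 0.053 ]
dialL [ 0.5217 -0.0785]
dialR [ 0.6524 -0.0791]
dialtop [ 0.5859 -0.0169]
knobtop [ 0.5869 -0.0818]
nullA [ 0.6125 -0.0725]
nullB [ 0.6438 -0.063 ]
mark [ 0.6029 -0.0752]
need [ 0.6241 -0.1102]
trayNW [ 0.4567 -0.2388]
trayNE [ 0.6167 -0.2841]
orn [ 0.6703 -0.2522]
```

```bash
python3 - <<'E'
from h import *
s=observe();print(s["ee_pos"],s["ee_rot"],s["time_s"])
E
python3 c.py w2.png; python3 - <<'E'
import cv2
a=cv2.imread("pics/w1.png");b=cv2.imread("pics/w2.png")
import numpy as np
g=lambda i:cv2.cvtColor(i[:330],cv2.COLOR_BGR2GRAY).astype(np.float32)
print(cv2.phaseCorrelate(g(a),g(b)))
E
```

```text
[0.56715099 0.05819089 0.32731604] [ 2.22453889e+00  2.21770661e+00 -6.83352033e-04] 4.4667
[0.567 0.139 0.47 ] [[1.0, -0.0, 0.0], [-0.0, -0.95, 0.32], [-0.0, -0.32, -0.95]]
carton_c 0.8 [294. 116.] [0.576 0.117] [[0.546, 0.152], [0.601, 0.154], [0.606, 0.077], [0.546, 0.076]]
coarse_grip 0.98 [301. 266.] [ 0.586 -0.066] [[0.545, -0.051], [0.595, -0.018], [0.628, -0.076], [0.577, -0.112]]
fine_grip 0.88 [305. 274.] [ 0.59  -0.057] [[0.575, -0.042], [0.597, -0.042], [0.597, -0.078], [0.575, -0.078]]
fine_grip 0.36 [185.  61.] [0.473 0.167] [[0.456, 0.183], [0.489, 0.183], [0.487, 0.155], [0.453, 0.155]]
weight1_c 0.58 [358. 353.] [ 0.678 -0.243] [[0.641, -0.209], [0.683, -0.192], [0.718, -0.292], [0.673, -0.311]]
scale 0.98 [301. 161.] [0.586 0.061] [[0.52, 0.231], [0.642, 0.23], [0.665, -0.133], [0.503, -0.132]]
((-0.5710690221561094, -0.41832673321965785), 0.025419157028198244)
```

```bash
python3 - <<'E'
import cv2
b=cv2.imread("pics/w2.png")
cv2.imwrite("pics/w2c.png",cv2.resize(b[0:430,230:530],None,fx=1.38,fy=1.38,interpolation=cv2.INTER_CUBIC))
E
```

```text
(no output)
```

View pics/w2c.png

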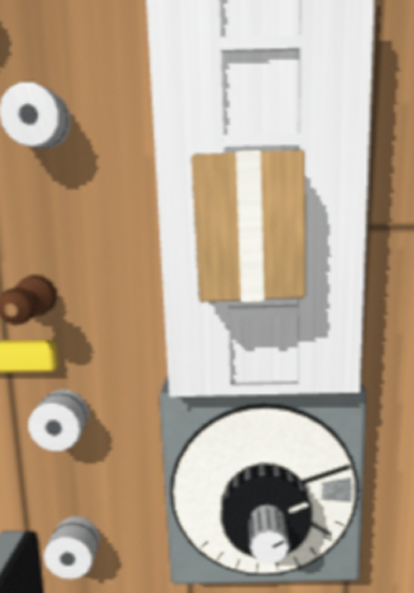

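```bash
cat > d.py <<'E'
from h import *
c=cap("wrist")
for n,p,z in [("deckSW",(170,396),.073),("deckSE",(361,392),.073),("L0",(148,0),.073),("R0",(375,0),.073),("cons nw",(162,395),.045),("cons SW",(172,582),.045),("cons SE",(358,581),.045),
 ("wall34 up",(223,50),.073),("wall34",(300,48),.073),("pk1 SW",(232,383),.059),("pk1 SE",(298,381),.059),("carton",(192,155),.118),("carton",(304,150),.118),("carton",(304,298),.118),("carton",(201,301),.118),
 ("w3",(28,115),.034),("w2",(52,427),.034),("w1",(67,558),.034),("stamp",(12,306),.06),("dialL",(172,490),.049),("dialR",(357,490),.049),("dialtop",(265,405),.049),("knobtop",(268,550),.12),
 ("nullA",(305,482),.049),("nullB",(350,466),.049),("mark",(297,508),.085),("need",(327,534),.052)]:
    print(n,np.round(px2w(c,((p[0]/1.38+230)/1.4,p[1]/1.38/1.4),z),4)[:2])
E
python3 d.py
```

```text
deckSW [0.5271 0.0123]
deckSE [0.6464 0.0146]
L0 [0.5226 0.2294]
R0 [0.6411 0.2292]
cons nw [0.519  0.0039]
cons SW [ 0.5212 -0.1409]
cons SE [ 0.6584 -0.1404]
wall34 up [0.5616 0.206 ]
wall34 [0.6026 0.2068]
pk1 SW [0.5659 0.0164]
pk1 SE [0.6083 0.0177]
carton [0.5465 0.152 ]
carton [0.6018 0.1542]
carton [0.6041 0.081 ]
carton [0.5497 0.0795]
w3 [0.4435 0.1776]
w2 [ 0.4403 -0.0228]
w1 [ 0.4423 -0.1272]
stamp [0.4301 0.0667]
dialL [ 0.5239 -0.0642]
dialR [ 0.6526 -0.0645]
dialtop [ 0.5878 -0.0019]
knobtop [ 0.5872 -0.0693]
nullA [ 0.6162 -0.0583]
nullB [ 0.6468 -0.0463]
mark [ 0.6074 -0.0596]
need [ 0.6327 -0.0973]
```

Request:
{"op": "arm_command", "data": {"increments": [{"dp": [2.95,0.45,1.2],"delta_rot": [0,0,-0.035],"claw": -1},{"dp": [2.9,0.45,2],"delta_rot": [0,0,0],"claw": -1},{"dp": [0,0,3.5],"delta_rot": [0,0,0],"claw": -1},{"dp": [0,0,3.5],"delta_rot": [0,0,0],"claw": -1},{"dp": [0,0,3.5],"delta_rot": [0,0,0],"claw": -1},{"dp": [0,0,3.5],"delta_rot": [0,0,0],"claw": -1},{"dp": [0,0,3.0],"delta_rot": [0,0,0],"claw": -1},{"dp": [0,0,2.5],"delta_rot": [0,0,0],"claw": -1},{"dp": [0,0,2],"delta_rot": [0,0,0],"claw": -1},{"dp": [0,0,0],"delta_rot": [0,0,0],"claw": -1},{"dp": [0,0,0],"delta_rot": [0,0,0],"claw": -1},{"dp": [0,0,0],"delta_rot": [0,0,0],"claw": -1}]}}

```text
time_s: 5.82
ee_pos: [0.5759, 0.1189, 0.0815]
ee_rot: [2.182, 2.259, 0.002]
wrist_force: [-0.1, 0.2, 0.1]
gripper_width: 0.0857
```

Request:
{"op": "arm_command", "data": {"increments": [{"dp": [0,0,0],"delta_rot": [0,0,0],"claw": 1},{"dp": [0,0,0],"delta_rot": [0,0,0],"claw": 1},{"dp": [0,0,0],"delta_rot": [0,0,0],"claw": 1},{"dp": [0,0,0],"delta_rot": [0,0,0],"claw": 1},{"dp": [0,0,0],"delta_rot": [0,0,0],"claw": 1},{"dp": [0,0,0],"delta_rot": [0,0,0],"claw": 1},{"dp": [0,0,0],"delta_rot": [0,0,0],"claw": 1},{"dp": [0,0,0],"delta_rot": [0,0,0],"claw": 1}], "squeeze": 40}}

```text
time_s: 6.48
ee_pos: [0.5753, 0.1186, 0.0804]
ee_rot: [2.183, 2.259, 0.001]
wrist_force: [2.1, -0.4, 0.3]
gripper_width: 0.0573
```

Request:
{"op": "arm_command", "data": {"increments": [{"dp": [0,0,-2],"delta_rot": [0,0,0],"claw": 1},{"dp": [0,0,-3.4],"delta_rot": [0,0,0],"claw": 1},{"dp": [0,0,-3.4],"delta_rot": [0,0,0],"claw": 1},{"dp": [0,0,-3.4],"delta_rot": [0,0,0],"claw": 1},{"dp": [0,0,-3],"delta_rot": [0,0,0],"claw": 1},{"dp": [0,0,0],"delta_rot": [0,0,0],"claw": 1}]}}

```text
time_s: 6.98
ee_pos: [0.5771, 0.1196, 0.238]
ee_rot: [2.18, 2.257, 0.01]
wrist_force: [1.4, 0.9, -1.0]
gripper_width: 0.0574
```

Request:
{"op": "arm_command", "data": {"increments": [{"dp": [-3.83,-0.515,0],"delta_rot": [0,0,0],"claw": 1},{"dp": [-3.83,-0.515,0],"delta_rot": [0,0,0],"claw": 1},{"dp": [-3.83,-0.515,0],"delta_rot": [0,0,0],"claw": 1},{"dp": [-3.83,-0.515,0],"delta_rot": [0,0,0],"claw": 1},{"dp": [-3.83,-0.515,0],"delta_rot": [0,0,0],"claw": 1},{"dp": [-3.83,-0.515,0],"delta_rot": [0,0,0],"claw": 1},{"dp": [-3.83,-0.515,0],"delta_rot": [0,0,0],"claw": 1},{"dp": [-3.83,-0.515,0],"delta_rot": [0,0,0],"claw": 1},{"dp": [-3.83,-0.515,0],"delta_rot": [0,0,0],"claw": 1},{"dp": [-3.83,-0.515,0],"delta_rot": [0,0,0],"claw": 1},{"dp": [-3.83,-0.515,0],"delta_rot": [0,0,0],"claw": 1},{"dp": [-3.83,-0.515,0],"delta_rot": [0,0,0],"claw": 1}]}}

```text
time_s: 7.98
ee_pos: [0.528, -0.3445, 0.2314]
ee_rot: [-2.182, -2.258, 0.001]
wrist_force: [1.9, -0.2, -1.5]
gripper_width: 0.0574
```

Request:
{"op": "arm_command", "data": {"increments": [{"dp": [0,0,0],"delta_rot": [0,0,0.12],"claw": 1},{"dp": [0,0,0],"delta_rot": [0,0,0.12],"claw": 1},{"dp": [0,0,0],"delta_rot": [0,0,0],"claw": 1},{"dp": [0,0,0],"delta_rot": [0,0,0],"claw": 1},{"dp": [0,0,0],"delta_rot": [0,0,0],"claw": 1}]}}

```text
time_s: 8.4
ee_pos: [0.5292, -0.3421, 0.2319]
ee_rot: [-2.432, -1.987, 0.001]
wrist_force: [-0.8, 1.0, -2.1]
gripper_width: 0.0577
```

Request:
{"op": "arm_command", "data": {"increments": [{"dp": [0,0,3.4],"delta_rot": [0,0,0],"claw": 1},{"dp": [0,0,3.4],"delta_rot": [0,0,0],"claw": 1},{"dp": [0,0,3.4],"delta_rot": [0,0,0],"claw": 1},{"dp": [0,0,3.4],"delta_rot": [0,0,0],"claw": 1},{"dp": [0,0,3.4],"delta_rot": [0,0,0],"claw": 1},{"dp": [0,0,2],"delta_rot": [0,0,0],"claw": 1},{"dp": [0,0,1.5],"delta_rot": [0,0,0],"claw": 1},{"dp": [0,0,1],"delta_rot": [0,0,0],"claw": 1},{"dp": [0,0,0.2],"delta_rot": [0,0,0],"claw": 1},{"dp": [0,0,0],"delta_rot": [0,0,0],"claw": 1},{"dp": [0,0,0],"delta_rot": [0,0,0],"claw": 1}]}}

```text
time_s: 9.32
ee_pos: [0.5275, -0.3417, 0.0167]
ee_rot: [-2.432, -1.984, 0.003]
wrist_force: [-10.6, 4.6, 19.2]
gripper_width: 0.057
```

Request:
{"op": "arm_command", "data": {"increments": [{"dp": [0,0,0],"delta_rot": [0,0,0],"claw": -1},{"dp": [0,0,0],"delta_rot": [0,0,0],"claw": -1},{"dp": [0,0,0],"delta_rot": [0,0,0],"claw": -1},{"dp": [0,0,0],"delta_rot": [0,0,0],"claw": -1},{"dp": [0,0,0],"delta_rot": [0,0,0],"claw": -1},{"dp": [0,0,-1.5],"delta_rot": [0,0,0],"claw": -1},{"dp": [0,0,-3.4],"delta_rot": [0,0,0],"claw": -1},{"dp": [0,0,-3.4],"delta_rot": [0,0,0],"claw": -1},{"dp": [0,0,-3.4],"delta_rot": [0,0,0],"claw": -1},{"dp": [0,0,-3.4],"delta_rot": [0,0,0],"claw": -1},{"dp": [0,0,-3.4],"delta_rot": [0,0,0],"claw": -1},{"dp": [0,0,0],"delta_rot": [0,0,-0.12],"claw": -1}]}}

```text
time_s: 10.32
ee_pos: [0.5323, -0.344, 0.2075]
ee_rot: [2.309, 2.116, 0.005]
wrist_force: [1.0, 0.6, 1.1]
gripper_width: 0.0851
```

Request:
{"op": "arm_command", "data": {"increments": [{"dp": [0,0,0],"delta_rot": [0,0,-0.113],"claw": -1},{"dp": [3.7,0.37,-0.85],"delta_rot": [0,0,0],"claw": -1},{"dp": [3.7,0.37,-0.85],"delta_rot": [0,0,0],"claw": -1},{"dp": [3.7,0.37,-0.85],"delta_rot": [0,0,0],"claw": -1},{"dp": [3.7,0.37,-0.85],"delta_rot": [0,0,0],"claw": -1},{"dp": [3.7,0.37,-0.85],"delta_rot": [0,0,0],"claw": -1},{"dp": [3.7,0.37,-0.85],"delta_rot": [0,0,0],"claw": -1},{"dp": [3.7,0.37,-0.85],"delta_rot": [0,0,0],"claw": -1},{"dp": [3.7,0.37,-0.85],"delta_rot": [0,0,0],"claw": -1},{"dp": [3.7,0.37,-0.85],"delta_rot": [0,0,0],"claw": -1},{"dp": [3.7,0.37,-0.85],"delta_rot": [0,0,0],"claw": -1},{"dp": [3.7,0.37,-0.85],"delta_rot": [0,0,0],"claw": -1}]}}

```text
time_s: 11.32
ee_pos: [0.5585, 0.0668, 0.2943]
ee_rot: [2.19, 2.252, 0.0]
wrist_force: [0.8, -0.5, 0.2]
gripper_width: 0.0856
```

Request:
{"op": "arm_command", "data": {"increments": [{"dp": [0,0,0],"delta_rot": [0,0,0],"claw": -1},{"dp": [0,0,0],"delta_rot": [0,0,0],"claw": -1},{"dp": [0,0,0],"delta_rot": [0,0,0],"claw": -1},{"dp": [0,0,0],"delta_rot": [0,0,0],"claw": -1}]}}

```text
time_s: 11.65
ee_pos: [0.5586, 0.0634, 0.2933]
ee_rot: [2.193, 2.25, -0.002]
wrist_force: [-0.7, 0.1, 1.1]
gripper_width: 0.0854
```

```bash
python3 - <<'E'
from h import *
c=cap("wrist"); im=cv2.cvtColor(c["img"],cv2.COLOR_RGB2BGR)
s=observe(); print(s["ee_pos"],s["ee_rot"])
np.savez("w3.npz",R=c["R"],t=c["t"],K=c["K"])
cv2.imwrite("pics/w3.png",cv2.resize(im[:300,120:400],None,fx=2,fy=2,interpolation=cv2.INTER_CUBIC))
c2=cap("scene"); save(c2,"scene1.png",1.4)
for r in regions_of("carton_c","scene")[:2]: print(r["confidence"],r["point"],px2w(c2,r["point"],.04))
E
```

```text
[0.55867268 0.06324829 0.29334098] [ 2.19326518e+00  2.24922270e+00 -1.74231311e-03]
0.83 [198.0, 158.2] [ 0.53022288 -0.3250269   0.04      ]
```

View pics/w3.png

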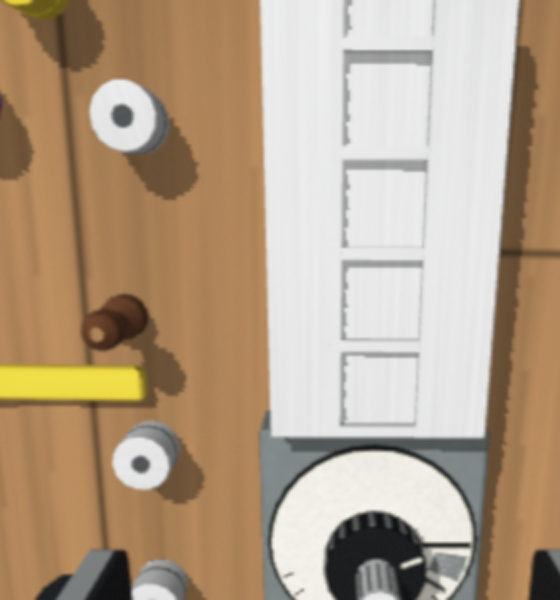

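View pics/scene1.png

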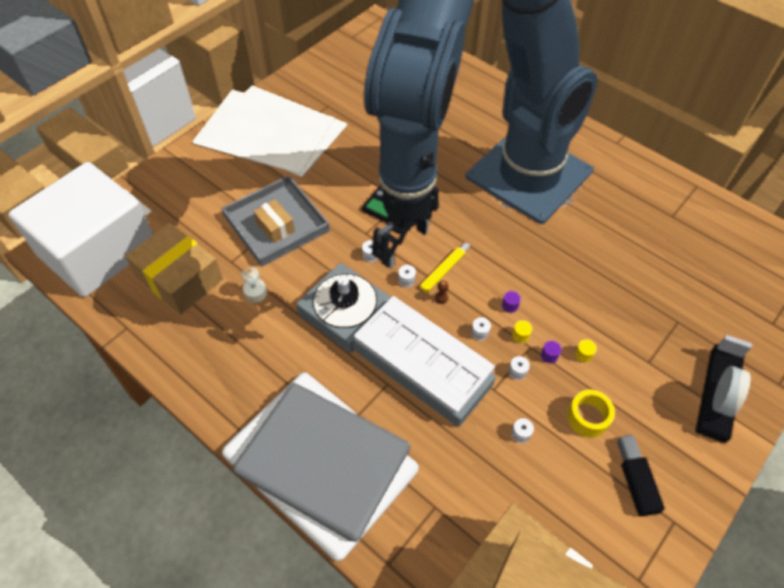

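```bash
python3 - <<'E'
from h import *
c=dict(np.load("w3.npz"))
f=lambda p,z:px2w(c,(p[0]/2+120,p[1]/2),z)[:2]
P={1:[(341,354),(418,353),(415,425),(341,425)],2:[(343,263),(422,262),(420,340),(343,340)],3:[(344,162),(428,160),(425,247),(342,247)],4:[(345,51),(434,50),(430,146),(346,146)]}
for k,v in P.items():
    q=np.array([f(p,.069) for p in v]); print(k,np.round(q.mean(0),4),np.round(q.max(0)-q.min(0),4))
for n,p,z in [("deckSW",(271,436),.069),("deckSE",(486,433),.069),("L",(261,0),.069),("R",(519,0),.069),("w3",(123,116),.034),("w2",(142,463),.034),("stamp",(100,330),.06),("cutter end",(140,383),.014),("nullA",(425,545),.049),("nullB",(470,545),.049),("dialL",(270,540),.049),("dialR",(476,540),.049),("dialTop",(375,448),.049),("mark",(413,563),.085)]:
    print(n,np.round(f(p,z),4))
E
```

```text
1 [0.5855 0.0378] [0.0428 0.0424]
2 [0.585  0.0863] [0.0428 0.0423]
3 [0.5839 0.1356] [0.0432 0.0432]
4 [0.5834 0.1846] [0.0434 0.0436]
deckSW [0.5259 0.0092]
deckSE [0.6472 0.014 ]
L [0.5218 0.2253]
R [0.6419 0.2283]
w3 [0.4443 0.1768]
w2 [ 0.4421 -0.0238]
stamp [0.4312 0.0657]
cutter end [0.4385 0.0226]
nullA [ 0.6211 -0.0689]
nullB [ 0.6494 -0.0682]
dialL [ 0.5235 -0.0678]
dialR [ 0.6528 -0.0646]
dialTop [ 0.5866 -0.0043]
mark [ 0.6089 -0.0609]
```

Request:
{"op": "arm_command", "data": {"increments": [{"dp": [-2.1,-2.97,1.5],"delta_rot": [0,0,0],"claw": -1},{"dp": [-2.1,-2.97,1.5],"delta_rot": [0,0,0],"claw": -1},{"dp": [-2.1,-2.97,1.5],"delta_rot": [0,0,0],"claw": -1},{"dp": [-2.1,-2.97,1.5],"delta_rot": [0,0,0],"claw": -1},{"dp": [0,0,3.4],"delta_rot": [0,0,0],"claw": -1},{"dp": [0,0,3.4],"delta_rot": [0,0,0],"claw": -1},{"dp": [0,0,3.4],"delta_rot": [0,0,0],"claw": -1},{"dp": [0,0,3.4],"delta_rot": [0,0,0],"claw": -1},{"dp": [0,0,3.4],"delta_rot": [0,0,0],"claw": -1},{"dp": [0,0,2],"delta_rot": [0,0,0],"claw": -1},{"dp": [0,0,0],"delta_rot": [0,0,0],"claw": -1},{"dp": [0,0,0],"delta_rot": [0,0,0],"claw": -1}]}}

```text
time_s: 12.8
ee_pos: [0.4417, -0.0225, 0.0434]
ee_rot: [-2.19, -2.25, 0.003]
wrist_force: [-0.0, 1.3, 0.7]
gripper_width: 0.0856
```

Request:
{"op": "arm_command", "data": {"increments": [{"dp": [-0.1,0,2],"delta_rot": [0,0,0],"claw": -1},{"dp": [0,0,1],"delta_rot": [0,0,0],"claw": -1},{"dp": [0,0,0],"delta_rot": [0,0,0],"claw": -1},{"dp": [0,0,0],"delta_rot": [0,0,0],"claw": 1},{"dp": [0,0,0],"delta_rot": [0,0,0],"claw": 1},{"dp": [0,0,0],"delta_rot": [0,0,0],"claw": 1},{"dp": [0,0,0],"delta_rot": [0,0,0],"claw": 1},{"dp": [0,0,0],"delta_rot": [0,0,0],"claw": 1},{"dp": [0,0,0],"delta_rot": [0,0,0],"claw": 1},{"dp": [0,0,0],"delta_rot": [0,0,0],"claw": 1},{"dp": [0,0,0],"delta_rot": [0,0,0],"claw": 1},{"dp": [0,0,0],"delta_rot": [0,0,0],"claw": 1}]}}

```text
time_s: 13.8
ee_pos: [0.4428, -0.0233, 0.0148]
ee_rot: [2.19, 2.251, 0.001]
wrist_force: [-1.3, -0.6, 14.1]
gripper_width: 0.0343
```

Request:
{"op": "arm_command", "data": {"increments": [{"dp": [0,0,-1.5],"delta_rot": [0,0,0],"claw": 1},{"dp": [0,0,-3],"delta_rot": [0,0,0],"claw": 1},{"dp": [0,0,-3],"delta_rot": [0,0,0],"claw": 1},{"dp": [0,0,-3],"delta_rot": [0,0,0],"claw": 1},{"dp": [1.44,3.6,0],"delta_rot": [0,0,0],"claw": 1},{"dp": [1.44,3.6,0],"delta_rot": [0,0,0],"claw": 1},{"dp": [1.44,3.6,0],"delta_rot": [0,0,0],"claw": 1},{"dp": [1.44,3.6,0],"delta_rot": [0,0,0],"claw": 1},{"dp": [0,0,1],"delta_rot": [0,0,0],"claw": 1},{"dp": [0,0,0],"delta_rot": [0,0,0],"claw": 1},{"dp": [0,0,0],"delta_rot": [0,0,0],"claw": 1},{"dp": [0,0,0],"delta_rot": [0,0,0],"claw": 1}]}}

```text
time_s: 14.8
ee_pos: [0.5835, 0.0377, 0.1089]
ee_rot: [-2.191, -2.251, 0.002]
wrist_force: [0.1, -0.4, -0.4]
gripper_width: 0.0343
```

Request:
{"op": "arm_command", "data": {"increments": [{"dp": [0,0.2,1],"delta_rot": [0,0,0],"claw": 1},{"dp": [0,0,1],"delta_rot": [0,0,0],"claw": 1},{"dp": [0,0,0.7],"delta_rot": [0,0,0],"claw": 1},{"dp": [0,0,0.5],"delta_rot": [0,0,0],"claw": 1},{"dp": [0,0,0],"delta_rot": [0,0,0],"claw": 1},{"dp": [0,0,0],"delta_rot": [0,0,0],"claw": 1},{"dp": [0,0,0],"delta_rot": [0,0,0],"claw": 1}]}}

```text
time_s: 15.38
ee_pos: [0.5867, 0.0385, 0.0769]
ee_rot: [-2.191, -2.252, -0.0]
wrist_force: [-0.7, 0.5, 0.1]
gripper_width: 0.0344
```

Request:
{"op": "arm_command", "data": {"increments": [{"dp": [0,0,0],"delta_rot": [0,0,0],"claw": -1},{"dp": [0,0,0],"delta_rot": [0,0,0],"claw": -1},{"dp": [0,0,0],"delta_rot": [0,0,0],"claw": -1},{"dp": [0,0,0],"delta_rot": [0,0,0],"claw": -1},{"dp": [0,0,-2],"delta_rot": [0,0,0],"claw": -1},{"dp": [0,0,-3],"delta_rot": [0,0,0],"claw": -1},{"dp": [0,0,-3],"delta_rot": [0,0,0],"claw": -1}]}}

```text
time_s: 15.97
ee_pos: [0.586, 0.0384, 0.1572]
ee_rot: [-2.189, -2.251, 0.002]
wrist_force: [0.8, 0.6, 0.3]
gripper_width: 0.0855
```

Request:
{"op": "arm_command", "data": {"increments": [{"dp": [-2.72,-2.45,0],"delta_rot": [0,0,0],"claw": -1},{"dp": [-2.72,-2.45,0],"delta_rot": [0,0,0],"claw": -1},{"dp": [-2.72,-2.45,0],"delta_rot": [0,0,0],"claw": -1},{"dp": [-2.72,-2.45,0],"delta_rot": [0,0,0],"claw": -1},{"dp": [-2.72,-2.45,0],"delta_rot": [0,0,0],"claw": -1},{"dp": [-2.72,-2.45,0],"delta_rot": [0,0,0],"claw": -1},{"dp": [0,0,3.4],"delta_rot": [0,0,0],"claw": -1},{"dp": [0,0,3.4],"delta_rot": [0,0,0],"claw": -1},{"dp": [0,0,3],"delta_rot": [0,0,0],"claw": -1},{"dp": [0,0,0],"delta_rot": [0,0,0],"claw": -1},{"dp": [0,0,0],"delta_rot": [0,0,0],"claw": -1},{"dp": [0,0,0],"delta_rot": [0,0,0],"claw": -1}]}}

```text
time_s: 16.97
ee_pos: [0.445, -0.1285, 0.06]
ee_rot: [2.189, 2.252, 0.001]
wrist_force: [0.5, 0.1, 1.4]
gripper_width: 0.0857
```

```bash
cat > e.py <<'E'
from h import *
import sys
s=observe(); c=cap("wrist"); print(s["ee_pos"],s["ee_rot"])
save(c,sys.argv[1])
for r in regions_of("weight1_c","wrist"): 
    if r["confidence"]>.25: print(round(r["confidence"],2),np.round(r["point"]),px2w(c,r["point"],.03)[:2],r["mask"].sum())
# white tops with dark hole: blobs
g=cv2.cvtColor(c["img"],cv2.COLOR_RGB2GRAY)
h=cv2.HoughCircles(g,cv2.HOUGH_GRADIENT,1,25,param1=120,param2=18,minRadius=10,maxRadius=60)
if h is not None:
    for u,v,r in h[0][:8]: print("circ",u,v,r,np.round(px2w(c,(u,v),.034)[:2],4), "d", round(2*(px2w(c,(u+r,v),.034)-px2w(c,(u,v),.034))[0],4))
E
python3 e.py p1.png
```

```text
[ 0.44496003 -0.1285186   0.05998945] [2.18931328e+00 2.25197269e+00 8.15422237e-04]
circ 281.5 244.5 35.2 [ 0.4423 -0.1244] d 0.0375
circ 480.5 284.5 57.2 [ 0.5536 -0.1458] d 0.0637
circ 92.5 297.5 47.2 [ 0.3368 -0.1598] d 0.0531
circ 455.5 270.5 44.9 [ 0.538  -0.1374] d 0.0493
circ 157.5 310.5 23.9 [ 0.3725 -0.1674] d 0.0273
circ 512.5 241.5 23.9 [ 0.5652 -0.1194] d 0.0255
circ 31.5 295.5 20.3 [ 0.3027 -0.1594] d 0.0228
circ 127.5 285.5 19.4 [ 0.3573 -0.1516] d 0.0215
```

View pics/p1.png

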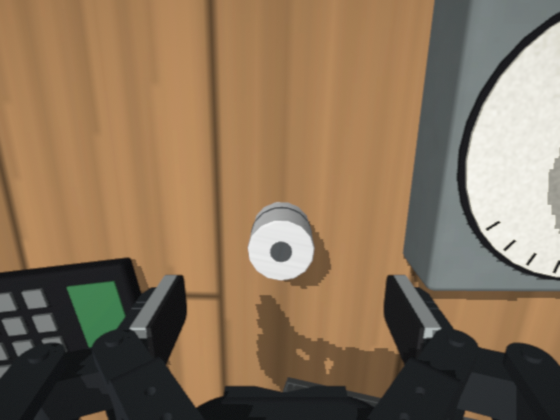

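Request:
{"op": "arm_command", "data": {"increments": [{"dp": [0,-0.2,2],"delta_rot": [0,0,0],"claw": -1},{"dp": [0,0,1.8],"delta_rot": [0,0,0],"claw": -1},{"dp": [0,0,0.8],"delta_rot": [0,0,0],"claw": -1},{"dp": [0,0,0],"delta_rot": [0,0,0],"claw": -1},{"dp": [0,0,0],"delta_rot": [0,0,0],"claw": 1},{"dp": [0,0,0],"delta_rot": [0,0,0],"claw": 1},{"dp": [0,0,0],"delta_rot": [0,0,0],"claw": 1},{"dp": [0,0,0],"delta_rot": [0,0,0],"claw": 1},{"dp": [0,0,0],"delta_rot": [0,0,0],"claw": 1},{"dp": [0,0,0],"delta_rot": [0,0,0],"claw": 1},{"dp": [0,0,0],"delta_rot": [0,0,0],"claw": 1},{"dp": [0,0,0],"delta_rot": [0,0,0],"claw": 1}]}}

```text
time_s: 18.07
ee_pos: [0.4427, -0.129, 0.0137]
ee_rot: [2.19, 2.251, 0.001]
wrist_force: [0.1, 0.5, 9.1]
gripper_width: 0.0345
```

Request:
{"op": "arm_command", "data": {"increments": [{"dp": [0,0,-1.5],"delta_rot": [0,0,0],"claw": 1},{"dp": [0,0,-3.5],"delta_rot": [0,0,0],"claw": 1},{"dp": [0,0,-3.5],"delta_rot": [0,0,0],"claw": 1},{"dp": [0,0,-3.5],"delta_rot": [0,0,0],"claw": 1},{"dp": [3.01,2.11,0],"delta_rot": [0,0,0],"claw": 1},{"dp": [3.01,2.11,0],"delta_rot": [0,0,0],"claw": 1},{"dp": [3.01,2.11,0],"delta_rot": [0,0,0],"claw": 1},{"dp": [3.01,2.11,0],"delta_rot": [0,0,0],"claw": 1},{"dp": [3.01,2.11,0],"delta_rot": [0,0,0],"claw": 1},{"dp": [3.01,2.11,0],"delta_rot": [0,0,0],"claw": 1},{"dp": [3.01,2.11,0],"delta_rot": [0,0,0],"claw": 1}]}}

```text
time_s: 18.98
ee_pos: [0.5846, 0.0873, 0.1331]
ee_rot: [2.191, 2.252, -0.0]
wrist_force: [-0.5, -0.3, -1.2]
gripper_width: 0.0349
```

Request:
{"op": "arm_command", "data": {"increments": [{"dp": [0,0,2],"delta_rot": [0,0,0],"claw": 1},{"dp": [0,0,1.5],"delta_rot": [0,0,0],"claw": 1},{"dp": [0,0,0],"delta_rot": [0,0,0],"claw": 1},{"dp": [0,0,0],"delta_rot": [0,0,0],"claw": 1},{"dp": [0,0,0],"delta_rot": [0,0,0],"claw": 1}]}}

```text
time_s: 19.4
ee_pos: [0.5842, 0.0855, 0.0986]
ee_rot: [2.191, 2.251, 0.001]
wrist_force: [-0.4, 0.5, -0.6]
gripper_width: 0.0346
```

Request:
{"op": "arm_command", "data": {"increments": [{"dp": [0,0.05,1],"delta_rot": [0,0,0],"claw": 1},{"dp": [0,0,1],"delta_rot": [0,0,0],"claw": 1},{"dp": [0,0,0.4],"delta_rot": [0,0,0],"claw": 1},{"dp": [0,0,0],"delta_rot": [0,0,0],"claw": 1},{"dp": [0,0,0],"delta_rot": [0,0,0],"claw": 1}]}}

```text
time_s: 19.82
ee_pos: [0.5843, 0.0857, 0.0734]
ee_rot: [-2.19, -2.251, 0.001]
wrist_force: [-0.5, 0.6, -1.1]
gripper_width: 0.0345
```

Request:
{"op": "arm_command", "data": {"increments": [{"dp": [0,0,0],"delta_rot": [0,0,0],"claw": -1},{"dp": [0,0,0],"delta_rot": [0,0,0],"claw": -1},{"dp": [0,0,0],"delta_rot": [0,0,0],"claw": -1},{"dp": [0,0,0],"delta_rot": [0,0,0],"claw": -1},{"dp": [0,0,-2],"delta_rot": [0,0,0],"claw": -1},{"dp": [0,0,-3],"delta_rot": [0,0,0],"claw": -1},{"dp": [0,0,0],"delta_rot": [0,0,0],"claw": -1}]}}

```text
time_s: 20.4
ee_pos: [0.5869, 0.0869, 0.1285]
ee_rot: [2.188, 2.249, 0.009]
wrist_force: [0.3, 0.8, 0.3]
gripper_width: 0.085
```

Request:
{"op": "arm_command", "data": {"increments": [{"dp": [1.89,-2.75,0],"delta_rot": [0,0,0],"claw": -1},{"dp": [1.89,-2.75,0],"delta_rot": [0,0,0],"claw": -1},{"dp": [1.89,-2.75,0],"delta_rot": [0,0,0],"claw": -1},{"dp": [1.89,-2.75,0],"delta_rot": [0,0,0],"claw": -1},{"dp": [1.89,-2.75,0],"delta_rot": [0,0,0],"claw": -1},{"dp": [0,0,0],"delta_rot": [0,0,0],"claw": -1},{"dp": [0,0,0],"delta_rot": [0,0,0],"claw": -1},{"dp": [0,0,0],"delta_rot": [0,0,0],"claw": -1},{"dp": [0,0,0],"delta_rot": [0,0,0],"claw": -1}]}}

```text
time_s: 21.15
ee_pos: [0.4456, 0.176, 0.1239]
ee_rot: [2.192, 2.25, 0.001]
wrist_force: [0.5, 0.3, 0.0]
gripper_width: 0.0856
```

```bash
cat > f.py <<'E'
from h import *
import sys
s=observe(); c=cap("wrist"); print(np.round(s["ee_pos"],4))
np.savez("last.npz",R=c["R"],t=c["t"],K=c["K"]); save(c,sys.argv[1],1.4)
E
python3 f.py p2.png
```

```text
[0.4456 0.176  0.1239]
```

View pics/p2.png

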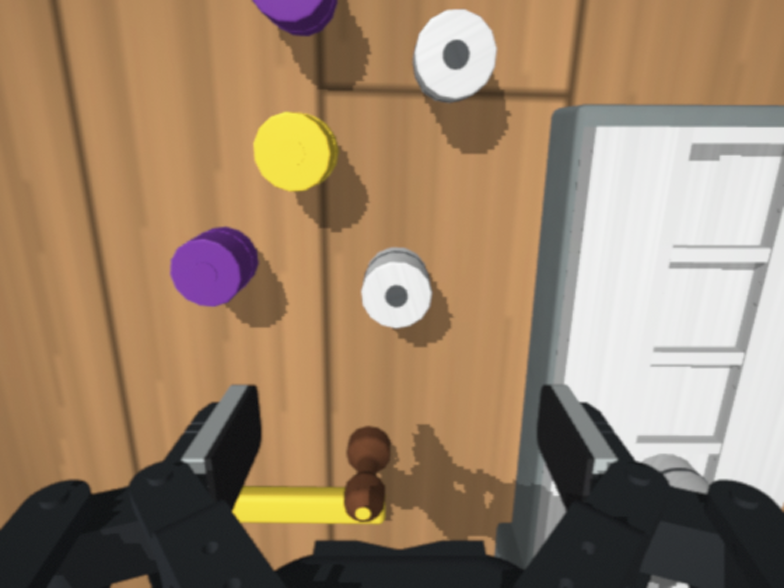

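```bash
python3 - <<'E'
from h import *
c=dict(np.load("last.npz"))
for n,p,z in [("w3",(397,295),.034),("w4",(456,54),.034),("pur",(210,270),.034),("yel",(295,151),.034),("pur2",(297,-2),.034),("stamp",(363,513),.06),("p5top",(735,151),.067),("divider",(725,254),.067)]:
    print(n,np.round(px2w(c,(p[0]/1.4,p[1]/1.4),z),4)[:2])
E
```

```text
w3 [0.444  0.1773]
w4 [0.4671 0.2889]
pur [0.3504 0.1882]
yel [0.3952 0.2465]
pur2 [0.3987 0.3085]
stamp [0.4287 0.0634]
p5top [0.5765 0.2523]
divider [0.5825 0.2104]
```

Request:
{"op": "arm_command", "data": {"increments": [{"dp": [0.1,-0.15,3.4],"delta_rot": [0,0,0],"claw": -1},{"dp": [0,0,3.4],"delta_rot": [0,0,0],"claw": -1},{"dp": [0,0,2.5],"delta_rot": [0,0,0],"claw": -1},{"dp": [0,0,1.7],"delta_rot": [0,0,0],"claw": -1},{"dp": [0,0,0],"delta_rot": [0,0,0],"claw": -1},{"dp": [0,0,0],"delta_rot": [0,0,0],"claw": 1},{"dp": [0,0,0],"delta_rot": [0,0,0],"claw": 1},{"dp": [0,0,0],"delta_rot": [0,0,0],"claw": 1},{"dp": [0,0,0],"delta_rot": [0,0,0],"claw": 1},{"dp": [0,0,0],"delta_rot": [0,0,0],"claw": 1},{"dp": [0,0,0],"delta_rot": [0,0,0],"claw": 1},{"dp": [0,0,0],"delta_rot": [0,0,0],"claw": 1}]}}

```text
time_s: 22.2
ee_pos: [0.4438, 0.1777, 0.0151]
ee_rot: [2.19, 2.251, 0.003]
wrist_force: [-0.8, 0.3, 8.6]
gripper_width: 0.0345
```

Request:
{"op": "arm_command", "data": {"increments": [{"dp": [0,0,-1.5],"delta_rot": [0,0,0],"claw": 1},{"dp": [0,0,-3],"delta_rot": [0,0,0],"claw": 1},{"dp": [0,0,-3],"delta_rot": [0,0,0],"claw": 1},{"dp": [0,0,-3],"delta_rot": [0,0,0],"claw": 1},{"dp": [-1.14,3.48,0],"delta_rot": [0,0,0],"claw": 1},{"dp": [-1.14,3.48,0],"delta_rot": [0,0,0],"claw": 1},{"dp": [-1.14,3.48,0],"delta_rot": [0,0,0],"claw": 1},{"dp": [-1.14,3.48,0],"delta_rot": [0,0,0],"claw": 1},{"dp": [0,0,1.6],"delta_rot": [0,0,0],"claw": 1},{"dp": [0,0,0],"delta_rot": [0,0,0],"claw": 1},{"dp": [0,0,0],"delta_rot": [0,0,0],"claw": 1},{"dp": [0,0,0],"delta_rot": [0,0,0],"claw": 1}]}}

```text
time_s: 23.2
ee_pos: [0.5825, 0.1363, 0.1035]
ee_rot: [-2.189, -2.253, 0.0]
wrist_force: [0.8, -0.1, -0.3]
gripper_width: 0.0346
```

Request:
{"op": "arm_command", "data": {"increments": [{"dp": [-0.05,0.1,1],"delta_rot": [0,0,0],"claw": 1},{"dp": [0,0,1],"delta_rot": [0,0,0],"claw": 1},{"dp": [0,0,0.7],"delta_rot": [0,0,0],"claw": 1},{"dp": [0,0,0.2],"delta_rot": [0,0,0],"claw": 1},{"dp": [0,0,0],"delta_rot": [0,0,0],"claw": 1},{"dp": [0,0,0],"delta_rot": [0,0,0],"claw": 1}]}}

```text
time_s: 23.7
ee_pos: [0.5842, 0.1354, 0.0736]
ee_rot: [-2.19, -2.252, 0.001]
wrist_force: [0.1, -0.0, -1.4]
gripper_width: 0.0345
```

Request:
{"op": "arm_command", "data": {"increments": [{"dp": [0,0,0],"delta_rot": [0,0,0],"claw": -1},{"dp": [0,0,0],"delta_rot": [0,0,0],"claw": -1},{"dp": [0,0,0],"delta_rot": [0,0,0],"claw": -1},{"dp": [0,0,0],"delta_rot": [0,0,0],"claw": -1},{"dp": [0,0,-2],"delta_rot": [0,0,0],"claw": -1},{"dp": [0,0,-3],"delta_rot": [0,0,0],"claw": -1},{"dp": [0,0,0],"delta_rot": [0,0,0],"claw": -1}]}}

```text
time_s: 24.28
ee_pos: [0.5867, 0.1365, 0.1285]
ee_rot: [2.189, 2.249, 0.009]
wrist_force: [1.2, 0.2, 1.0]
gripper_width: 0.0851
```

Request:
{"op": "arm_command", "data": {"increments": [{"dp": [3.13,-2.27,0],"delta_rot": [0,0,0],"claw": -0.4},{"dp": [3.13,-2.27,0],"delta_rot": [0,0,0],"claw": -0.4},{"dp": [3.13,-2.27,0],"delta_rot": [0,0,0],"claw": -0.4},{"dp": [3.13,-2.27,0],"delta_rot": [0,0,0],"claw": -0.4},{"dp": [3.13,-2.27,0],"delta_rot": [0,0,0],"claw": -0.4},{"dp": [0,0,0],"delta_rot": [0,0,0],"claw": -0.4},{"dp": [0,0,0],"delta_rot": [0,0,0],"claw": -0.4},{"dp": [0,0,0],"delta_rot": [0,0,0],"claw": -0.4},{"dp": [0,0,0],"delta_rot": [0,0,0],"claw": -0.4}]}}

```text
time_s: 25.03
ee_pos: [0.4676, 0.2875, 0.1238]
ee_rot: [2.192, 2.249, -0.0]
wrist_force: [0.1, -0.1, 0.2]
gripper_width: 0.0599
```

```bash
python3 f.py p3.png
```

```text
[0.4676 0.2875 0.1238]
```

View pics/p3.png

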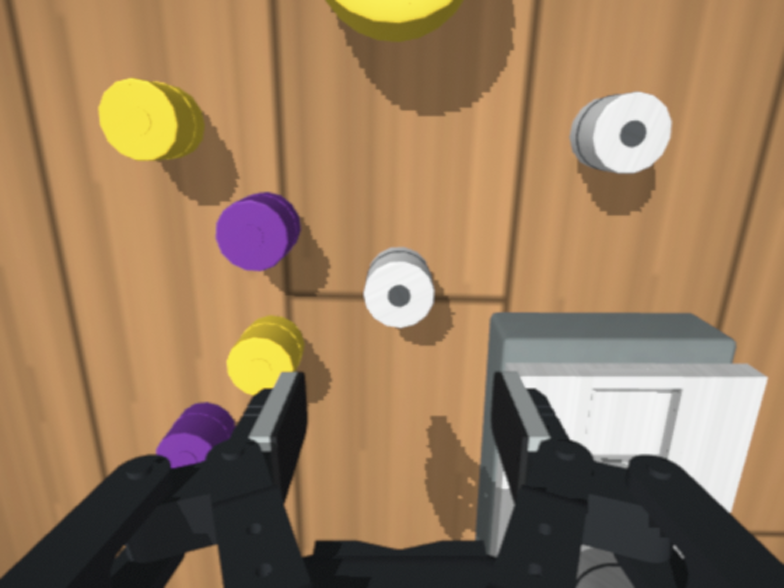

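```bash
python3 - <<'E'
from h import *
c=dict(np.load("last.npz"))
for n,p,z in [("w4",(399,295),.034),("w5",(632,133),.034),("pur",(258,232),.034),("yel",(262,363),.034),("p5 tl",(590,390),.0642),("p5 tr",(680,389),.0642)]:
    print(n,np.round(px2w(c,(p[0]/1.4,p[1]/1.4),z),4)[:2])
E
```

```text
w4 [0.4669 0.2888]
w5 [0.5714 0.3696]
pur [0.3976 0.3196]
yel [0.3949 0.2488]
p5 tl [0.5582 0.2538]
p5 tr [0.6007 0.2554]
```

Request:
{"op": "arm_command", "data": {"increments": [{"dp": [0.1,-0.05,3.4],"delta_rot": [0,0,0],"claw": -0.4},{"dp": [0,0,3.4],"delta_rot": [0,0,0],"claw": -0.4},{"dp": [0,0,2.5],"delta_rot": [0,0,0],"claw": -0.4},{"dp": [0,0,1.7],"delta_rot": [0,0,0],"claw": -0.4},{"dp": [0,0,0],"delta_rot": [0,0,0],"claw": -0.4},{"dp": [0,0,0],"delta_rot": [0,0,0],"claw": 1},{"dp": [0,0,0],"delta_rot": [0,0,0],"claw": 1},{"dp": [0,0,0],"delta_rot": [0,0,0],"claw": 1},{"dp": [0,0,0],"delta_rot": [0,0,0],"claw": 1},{"dp": [0,0,0],"delta_rot": [0,0,0],"claw": 1},{"dp": [0,0,0],"delta_rot": [0,0,0],"claw": 1},{"dp": [0,0,0],"delta_rot": [0,0,0],"claw": 1}]}}

```text
time_s: 26.08
ee_pos: [0.4669, 0.2898, 0.015]
ee_rot: [2.191, 2.251, 0.003]
wrist_force: [-0.4, -1.3, 8.6]
gripper_width: 0.0344
```

Request:
{"op": "arm_command", "data": {"increments": [{"dp": [0,0,-1.5],"delta_rot": [0,0,0],"claw": 1},{"dp": [0,0,-3],"delta_rot": [0,0,0],"claw": 1},{"dp": [0,0,-3],"delta_rot": [0,0,0],"claw": 1},{"dp": [0,0,-3],"delta_rot": [0,0,0],"claw": 1},{"dp": [-2.68,2.84,0],"delta_rot": [0,0,0],"claw": 1},{"dp": [-2.68,2.84,0],"delta_rot": [0,0,0],"claw": 1},{"dp": [-2.68,2.84,0],"delta_rot": [0,0,0],"claw": 1},{"dp": [-2.68,2.84,0],"delta_rot": [0,0,0],"claw": 1},{"dp": [0,0,1.6],"delta_rot": [0,0,0],"claw": 1},{"dp": [0,0,0],"delta_rot": [0,0,0],"claw": 1},{"dp": [0,0,0],"delta_rot": [0,0,0],"claw": 1},{"dp": [0,0,0],"delta_rot": [0,0,0],"claw": 1}]}}

```text
time_s: 27.08
ee_pos: [0.582, 0.1868, 0.1034]
ee_rot: [-2.188, -2.253, -0.001]
wrist_force: [-0.6, -0.6, -1.8]
gripper_width: 0.0345
```

Request:
{"op": "arm_command", "data": {"increments": [{"dp": [-0.05,0,1],"delta_rot": [0,0,0],"claw": 1},{"dp": [0,0,1],"delta_rot": [0,0,0],"claw": 1},{"dp": [0,0,0.7],"delta_rot": [0,0,0],"claw": 1},{"dp": [0,0,0.4],"delta_rot": [0,0,0],"claw": 1},{"dp": [0,0,0],"delta_rot": [0,0,0],"claw": 1},{"dp": [0,0,0],"delta_rot": [0,0,0],"claw": 1}]}}

```text
time_s: 27.58
ee_pos: [0.5824, 0.1852, 0.0714]
ee_rot: [-2.19, -2.252, 0.001]
wrist_force: [1.0, -0.1, -1.2]
gripper_width: 0.0344
```

Request:
{"op": "arm_command", "data": {"increments": [{"dp": [0,0,0],"delta_rot": [0,0,0],"claw": -1},{"dp": [0,0,0],"delta_rot": [0,0,0],"claw": -1},{"dp": [0,0,0],"delta_rot": [0,0,0],"claw": -1},{"dp": [0,0,0],"delta_rot": [0,0,0],"claw": -1},{"dp": [0,0,-2],"delta_rot": [0,0,0],"claw": -1},{"dp": [0,0,-3],"delta_rot": [0,0,0],"claw": -1},{"dp": [0,0,0],"delta_rot": [0,0,0],"claw": -1}]}}

```text
time_s: 28.17
ee_pos: [0.5849, 0.1864, 0.1266]
ee_rot: [2.189, 2.25, 0.01]
wrist_force: [1.9, 0.7, 0.6]
gripper_width: 0.0855
```

Request:
{"op": "arm_command", "data": {"increments": [{"dp": [3.7,-0.13,0],"delta_rot": [0,0,0],"claw": -1},{"dp": [3.7,-0.13,0],"delta_rot": [0,0,0],"claw": -1},{"dp": [3.7,-0.13,0],"delta_rot": [0,0,0],"claw": -1},{"dp": [3.7,-0.13,0],"delta_rot": [0,0,0],"claw": -1},{"dp": [3.7,-0.13,0],"delta_rot": [0,0,0],"claw": -1},{"dp": [0,0,0],"delta_rot": [0,0,0],"claw": -1},{"dp": [0,0,0],"delta_rot": [0,0,0],"claw": -1},{"dp": [0,0,0],"delta_rot": [0,0,0],"claw": -1},{"dp": [0,0,0],"delta_rot": [0,0,0],"claw": -1}]}}

```text
time_s: 28.92
ee_pos: [0.5717, 0.3681, 0.1217]
ee_rot: [2.192, 2.249, -0.001]
wrist_force: [-0.5, -0.6, 0.1]
gripper_width: 0.0855
```

```bash
python3 - <<'E'
from h import *
s=observe(); c=cap("wrist"); print(np.round(s["ee_pos"],4)); save(c,"p4.png")
u,v=w2px(c,(.5714,.3696,.034)).round().astype(int); print(u,v)
g=cv2.cvtColor(c["img"],cv2.COLOR_RGB2GRAY); w=g[v-20:v+21,u-20:u+21]
n,l,st,ce=cv2.connectedComponentsWithStats((w<110).astype(np.uint8))
for i in range(1,n): print(st[i],px2w(c,ce[i]+[u-20,v-20],.034)[:2])
E
```

```text
[0.5717 0.3681 0.1217]
286 212
[ 13  13  14  14 147] [0.57138457 0.36958029]
[34 35  7  6 22] [0.58514532 0.35557279]
```

Hole found at (0.5714, 0.3696), which matches the estimate.

Request:
{"op": "arm_command", "data": {"increments": [{"dp": [0.1,0,3.4],"delta_rot": [0,0,0],"claw": -1},{"dp": [0,0,3.4],"delta_rot": [0,0,0],"claw": -1},{"dp": [0,0,2.5],"delta_rot": [0,0,0],"claw": -1},{"dp": [0,0,1.5],"delta_rot": [0,0,0],"claw": -1},{"dp": [0,0,0],"delta_rot": [0,0,0],"claw": -1},{"dp": [0,0,0],"delta_rot": [0,0,0],"claw": 1},{"dp": [0,0,0],"delta_rot": [0,0,0],"claw": 1},{"dp": [0,0,0],"delta_rot": [0,0,0],"claw": 1},{"dp": [0,0,0],"delta_rot": [0,0,0],"claw": 1},{"dp": [0,0,0],"delta_rot": [0,0,0],"claw": 1},{"dp": [0,0,0],"delta_rot": [0,0,0],"claw": 1},{"dp": [0,0,0],"delta_rot": [0,0,0],"claw": 1}]}}

```text
time_s: 29.97
ee_pos: [0.5718, 0.3712, 0.0155]
ee_rot: [2.19, 2.251, 0.003]
wrist_force: [-0.1, -0.2, 6.0]
gripper_width: 0.0347
```

Request:
{"op": "arm_command", "data": {"increments": [{"dp": [0,0,-1.5],"delta_rot": [0,0,0],"claw": 1},{"dp": [0,0,-3],"delta_rot": [0,0,0],"claw": 1},{"dp": [0,0,-3],"delta_rot": [0,0,0],"claw": 1},{"dp": [0,0,-3],"delta_rot": [0,0,0],"claw": 1},{"dp": [-3.41,0.18,0],"delta_rot": [0,0,0],"claw": 1},{"dp": [-3.41,0.18,0],"delta_rot": [0,0,0],"claw": 1},{"dp": [-3.41,0.18,0],"delta_rot": [0,0,0],"claw": 1},{"dp": [-3.41,0.18,0],"delta_rot": [0,0,0],"claw": 1},{"dp": [0,0,1.6],"delta_rot": [0,0,0],"claw": 1},{"dp": [0,0,0],"delta_rot": [0,0,0],"claw": 1},{"dp": [0,0,0],"delta_rot": [0,0,0],"claw": 1},{"dp": [0,0,0],"delta_rot": [0,0,0],"claw": 1}]}}

```text
time_s: 30.97
ee_pos: [0.5819, 0.2363, 0.1037]
ee_rot: [-2.189, -2.253, -0.002]
wrist_force: [0.1, -0.3, -1.0]
gripper_width: 0.034
```

Request:
{"op": "arm_command", "data": {"increments": [{"dp": [-0.05,0,1],"delta_rot": [0,0,0],"claw": 1},{"dp": [0,0,1],"delta_rot": [0,0,0],"claw": 1},{"dp": [0,0,0.7],"delta_rot": [0,0,0],"claw": 1},{"dp": [0,0,0.5],"delta_rot": [0,0,0],"claw": 1},{"dp": [0,0,0],"delta_rot": [0,0,0],"claw": 1},{"dp": [0,0,0],"delta_rot": [0,0,0],"claw": 1}]}}

```text
time_s: 31.47
ee_pos: [0.5817, 0.2343, 0.0702]
ee_rot: [-2.19, -2.252, 0.001]
wrist_force: [0.3, 0.5, -0.6]
gripper_width: 0.0343
```

Request:
{"op": "arm_command", "data": {"increments": [{"dp": [0,0,0],"delta_rot": [0,0,0],"claw": -1},{"dp": [0,0,0],"delta_rot": [0,0,0],"claw": -1},{"dp": [0,0,0],"delta_rot": [0,0,0],"claw": -1},{"dp": [0,0,0],"delta_rot": [0,0,0],"claw": -1},{"dp": [0,0,-2],"delta_rot": [0,0,0],"claw": -1},{"dp": [0,0,-4],"delta_rot": [0,0,0],"claw": -1},{"dp": [0,0,-4],"delta_rot": [0,0,0],"claw": -1},{"dp": [0,0,-4],"delta_rot": [0,0,0],"claw": -1},{"dp": [0,0,-4],"delta_rot": [0,0,0],"claw": -1},{"dp": [0,0,-4],"delta_rot": [0,0,0],"claw": -1}]}}

```text
time_s: 32.3
ee_pos: [0.5816, 0.234, 0.2933]
ee_rot: [2.19, 2.252, 0.001]
wrist_force: [1.3, 0.2, -0.1]
gripper_width: 0.0854
```

Request:
{"op": "arm_command", "data": {"increments": [{"dp": [-3.9,-0.02,0],"delta_rot": [0,0,0],"claw": -1},{"dp": [-3.9,-0.02,0],"delta_rot": [0,0,0],"claw": -1},{"dp": [-3.9,-0.02,0],"delta_rot": [0,0,0],"claw": -1},{"dp": [-3.9,-0.02,0],"delta_rot": [0,0,0],"claw": -1},{"dp": [-3.9,-0.02,0],"delta_rot": [0,0,0],"claw": -1},{"dp": [0,0,0],"delta_rot": [0,0,0],"claw": -1},{"dp": [0,0,0],"delta_rot": [0,0,0],"claw": -1},{"dp": [0,0,0],"delta_rot": [0,0,0],"claw": -1},{"dp": [0,0,0],"delta_rot": [0,0,0],"claw": -1}]}}

```text
time_s: 33.05
ee_pos: [0.5862, 0.0408, 0.291]
ee_rot: [-2.188, -2.254, -0.001]
wrist_force: [-0.5, 0.3, 0.6]
gripper_width: 0.0854
```

```bash
python3 f.py p5.png
```

```text
[0.5862 0.0408 0.291 ]
```

View pics/p5.png

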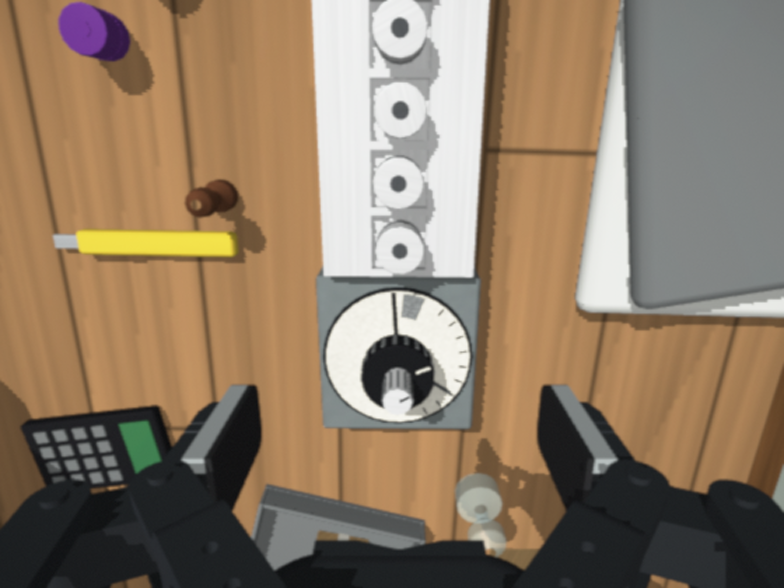

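```bash
cat > g.py <<'E'
from h import *
c=dict(np.load("last.npz")); 
f=lambda p,z:px2w(c,(p[0]/1.4,p[1]/1.4),z)[:2]
L,R,T=f((324,356),.049),f((472,356),.049),f((397,289),.049)
print(L,R,T)
ax=np.array([(L[0]+R[0])/2,T[1]-.063]); print("axis",ax,"fine top",f((397,402),.12))
for n,p,z in [("nullout",(394,293),.049),("nullin",(397,333),.049),("needle1",(435,383),.052),("needle2",(452,395),.052),("mark",(423,370),.085),("w",(399,28),.0875),("w",(400,110),.0875),("w",(398,184),.0875),("w",(400,250),.0875),("deckSW",(325,277),.061),("deckSE",(475,277),.061)]:
    q=f(p,z); d=q-ax; print(n,np.round(q,4),"r",round(np.hypot(*d),4),"ang",round(np.arctan2(d[1],d[0]),3))
s=observe(); print(np.round(s["qpos"],3))
im=cv2.imread("pics/p5.png")[270:440,300:500]; cv2.imwrite("pics/p5c.png",cv2.resize(im,None,fx=3.5,fy=3.5,interpolation=cv2.INTER_CUBIC))
E
python3 g.py
```

```text
[ 0.52312366 -0.06778029] [ 0.65291853 -0.06413973] [ 0.58544462 -0.00417423]
axis [ 0.5880211  -0.06717423] fine top [ 0.58739519 -0.06892686]
nullout [ 0.583  -0.0078] r 0.0596 ang 1.655
nullin [ 0.5865 -0.0441] r 0.0231 ang 1.635
needle1 [ 0.6215 -0.09  ] r 0.0406 ang -0.598
needle2 [ 0.6374 -0.1017] r 0.0602 ang -0.61
mark [ 0.608  -0.0603] r 0.0211 ang 0.334
w [0.5817 0.1837] r 0.2509 ang 1.596
w [0.5838 0.1347] r 0.2019 ang 1.592
w [0.5838 0.086 ] r 0.1532 ang 1.598
w [0.5866 0.0385] r 0.1057 ang 1.584
deckSW [0.5272 0.0083] r 0.0969 ang 2.249
deckSE [0.6478 0.0117] r 0.0989 ang 0.922
[ 0.175  0.426 -0.493  1.573  0.211  1.196 -0.328]
```

View pics/p5c.png

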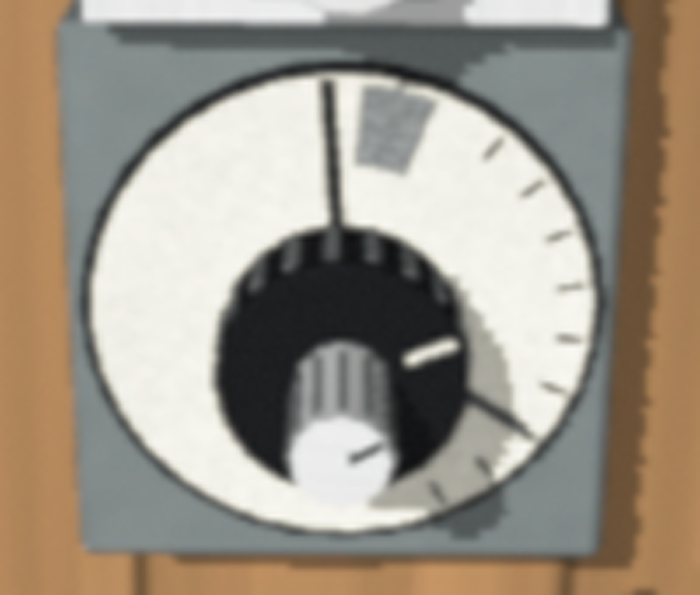

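Request:
{"op": "arm_command", "data": {"increments": [{"dp": [-3.6,-0.03,1.3],"delta_rot": [0,0,0],"claw": -1},{"dp": [-3.6,-0.03,1.3],"delta_rot": [0,0,0],"claw": -1},{"dp": [-3.6,-0.03,1.3],"delta_rot": [0,0,0],"claw": -1},{"dp": [0,0,1],"delta_rot": [0,0,0.12],"claw": -1},{"dp": [0,0,1],"delta_rot": [0,0,0.12],"claw": -1},{"dp": [0,0,1],"delta_rot": [0,0,0.12],"claw": -1},{"dp": [0,0,1],"delta_rot": [0,0,0.12],"claw": -1},{"dp": [0,0,1],"delta_rot": [0,0,0.12],"claw": -1},{"dp": [0,0,1],"delta_rot": [0,0,0.12],"claw": -1},{"dp": [0,0,1],"delta_rot": [0,0,0.12],"claw": -1},{"dp": [0,0,1],"delta_rot": [0,0,0.12],"claw": -1},{"dp": [0,0,1],"delta_rot": [0,0,0.06],"claw": -1}]}}

```text
time_s: 34.1
ee_pos: [0.5887, -0.0669, 0.1614]
ee_rot: [-3.013, -0.889, -0.001]
wrist_force: [1.3, 0.9, 0.4]
gripper_width: 0.0854
```

Request:
{"op": "arm_command", "data": {"increments": [{"dp": [0,0,0],"delta_rot": [0,0,0],"claw": -1},{"dp": [0,0,0],"delta_rot": [0,0,0],"claw": -1},{"dp": [0,0,0],"delta_rot": [0,0,0],"claw": -1}]}}

```text
time_s: 34.35
ee_pos: [0.5889, -0.0679, 0.1623]
ee_rot: [-3.009, -0.901, -0.001]
wrist_force: [0.1, 0.1, -0.2]
gripper_width: 0.0855
```

Request:
{"op": "arm_command", "data": {"increments": [{"dp": [0,0,3],"delta_rot": [0,0,0],"claw": -1},{"dp": [0,0,3],"delta_rot": [0,0,0],"claw": -1},{"dp": [0,0,2],"delta_rot": [0,0,0],"claw": -1},{"dp": [0,0,1.5],"delta_rot": [0,0,0],"claw": -1},{"dp": [0,0,0.7],"delta_rot": [0,0,0],"claw": -1},{"dp": [0,0,0],"delta_rot": [0,0,0],"claw": -1},{"dp": [0,0,0],"delta_rot": [0,0,0],"claw": -1}]}}

```text
time_s: 34.93
ee_pos: [0.5889, -0.0687, 0.0605]
ee_rot: [3.011, 0.897, 0.001]
wrist_force: [-0.5, 0.7, 0.3]
gripper_width: 0.0855
```

Request:
{"op": "arm_command", "data": {"increments": [{"dp": [0,0,0],"delta_rot": [0,0,0],"claw": 1},{"dp": [0,0,0],"delta_rot": [0,0,0],"claw": 1},{"dp": [0,0,0],"delta_rot": [0,0,0],"claw": 1},{"dp": [0,0,0],"delta_rot": [0,0,0],"claw": 1},{"dp": [0,0,0],"delta_rot": [0,0,0],"claw": 1},{"dp": [0,0,0],"delta_rot": [0,0,0],"claw": 1},{"dp": [0,0,0],"delta_rot": [0,0,0],"claw": 1}], "squeeze": 25}}

```text
time_s: 35.52
ee_pos: [0.5886, -0.0678, 0.0613]
ee_rot: [-3.01, -0.897, -0.002]
wrist_force: [-3.2, 2.8, 9.3]
gripper_width: 0.0595
```

Request:
{"op": "arm_command", "data": {"increments": [{"dp": [0,0,0],"delta_rot": [0,0,-0.1],"claw": 1},{"dp": [0,0,0],"delta_rot": [0,0,-0.1],"claw": 1},{"dp": [0,0,0],"delta_rot": [0,0,-0.1],"claw": 1},{"dp": [0,0,0],"delta_rot": [0,0,-0.1],"claw": 1},{"dp": [0,0,0],"delta_rot": [0,0,-0.1],"claw": 1},{"dp": [0,0,0],"delta_rot": [0,0,-0.1],"claw": 1},{"dp": [0,0,0],"delta_rot": [0,0,-0.1],"claw": 1},{"dp": [0,0,0],"delta_rot": [0,0,-0.1],"claw": 1},{"dp": [0,0,0],"delta_rot": [0,0,-0.1],"claw": 1},{"dp": [0,0,0],"delta_rot": [0,0,-0.1],"claw": 1},{"dp": [0,0,0],"delta_rot": [0,0,0],"claw": 1}]}}

```text
time_s: 36.43
ee_pos: [0.5883, -0.0677, 0.0613]
ee_rot: [-2.205, -2.238, -0.001]
wrist_force: [-4.4, 4.4, 9.7]
gripper_width: 0.0591
```

Request:
{"op": "arm_command", "data": {"increments": [{"dp": [0,0,0],"delta_rot": [0,0,-0.1],"claw": 1},{"dp": [0,0,0],"delta_rot": [0,0,-0.1],"claw": 1},{"dp": [0,0,0],"delta_rot": [0,0,-0.1],"claw": 1},{"dp": [0,0,0],"delta_rot": [0,0,-0.1],"claw": 1},{"dp": [0,0,0],"delta_rot": [0,0,-0.1],"claw": 1},{"dp": [0,0,0],"delta_rot": [0,0,-0.1],"claw": 1},{"dp": [0,0,0],"delta_rot": [0,0,-0.1],"claw": 1},{"dp": [0,0,0],"delta_rot": [0,0,-0.1],"claw": 1},{"dp": [0,0,0],"delta_rot": [0,0,-0.1],"claw": 1},{"dp": [0,0,0],"delta_rot": [0,0,-0.09],"claw": 1},{"dp": [0,0,0],"delta_rot": [0,0,0],"claw": 1}]}}

```text
time_s: 37.35
ee_pos: [0.5879, -0.0679, 0.0613]
ee_rot: [-0.879, -3.016, -0.0]
wrist_force: [-5.6, 3.5, 11.0]
gripper_width: 0.059
```

Request:
{"op": "arm_command", "data": {"increments": [{"dp": [0,0,0],"delta_rot": [0,0,0],"claw": 1},{"dp": [0,0,0],"delta_rot": [0,0,0],"claw": -1},{"dp": [0,0,0],"delta_rot": [0,0,0],"claw": -1},{"dp": [0,0,0],"delta_rot": [0,0,0],"claw": -1},{"dp": [0,0,0],"delta_rot": [0,0,0],"claw": -1},{"dp": [0,0,-2],"delta_rot": [0,0,0],"claw": -1},{"dp": [0,0,-3],"delta_rot": [0,0,0],"claw": -1},{"dp": [0,0,-3],"delta_rot": [0,0,0],"claw": -1},{"dp": [0,0,-3],"delta_rot": [0,0,0],"claw": -1},{"dp": [0,0,0],"delta_rot": [0,0,0],"claw": -1}]}}

```text
time_s: 38.18
ee_pos: [0.5912, -0.0681, 0.1754]
ee_rot: [0.886, 3.006, 0.003]
wrist_force: [0.5, -0.2, 0.0]
gripper_width: 0.0858
```

Request:
{"op": "arm_command", "data": {"increments": [{"dp": [0,0,-1.5],"delta_rot": [0,0,0.12],"claw": -1},{"dp": [0,0,-1.5],"delta_rot": [0,0,0.12],"claw": -1},{"dp": [0,0,-1.5],"delta_rot": [0,0,0.12],"claw": -1},{"dp": [0,0,-1.5],"delta_rot": [0,0,0.12],"claw": -1},{"dp": [0,0,-1.5],"delta_rot": [0,0,0.12],"claw": -1},{"dp": [0,0,-1.5],"delta_rot": [0,0,0.12],"claw": -1},{"dp": [0,0,-1.5],"delta_rot": [0,0,0.12],"claw": -1},{"dp": [0,0,-1.5],"delta_rot": [0,0,0.12],"claw": -1},{"dp": [3.6,0,0],"delta_rot": [0,0,0.025],"claw": -1},{"dp": [3.6,0,0],"delta_rot": [0,0,0],"claw": -1},{"dp": [3.6,0,0],"delta_rot": [0,0,0],"claw": -1}]}}

```text
time_s: 39.1
ee_pos: [0.5862, 0.0399, 0.2901]
ee_rot: [2.209, 2.232, 0.001]
wrist_force: [0.7, 0.0, -0.6]
gripper_width: 0.0855
```

Request:
{"op": "arm_command", "data": {"increments": [{"dp": [0,0,0],"delta_rot": [0,0,0],"claw": -1},{"dp": [0,0,0],"delta_rot": [0,0,0],"claw": -1},{"dp": [0,0,0],"delta_rot": [0,0,0],"claw": -1},{"dp": [0,0,0],"delta_rot": [0,0,0],"claw": -1}]}}

```text
time_s: 39.43
ee_pos: [0.5863, 0.0378, 0.2895]
ee_rot: [2.209, 2.233, -0.001]
wrist_force: [0.4, -0.8, 0.1]
gripper_width: 0.0854
```

```bash
python3 f.py p6.png; python3 - <<'E'
from h import *
c=dict(np.load("last.npz"))
u,v=w2px(c,(.588,-.0665,.049)); print(u,v)
im=cv2.imread("pics/p6.png"); a,b=int(v*1.4)-110,int(u*1.4)-100; print("crop row0,col0",a,b)
cv2.imwrite("pics/p6c.png",cv2.resize(im[a:a+190,b:b+200],None,fx=3,fy=3,interpolation=cv2.INTER_CUBIC))
E
```

```text
[0.5863 0.0378 0.2895]
285.9874202653027 252.58550278007465
crop row0,col0 243 300
```

View pics/p6c.png

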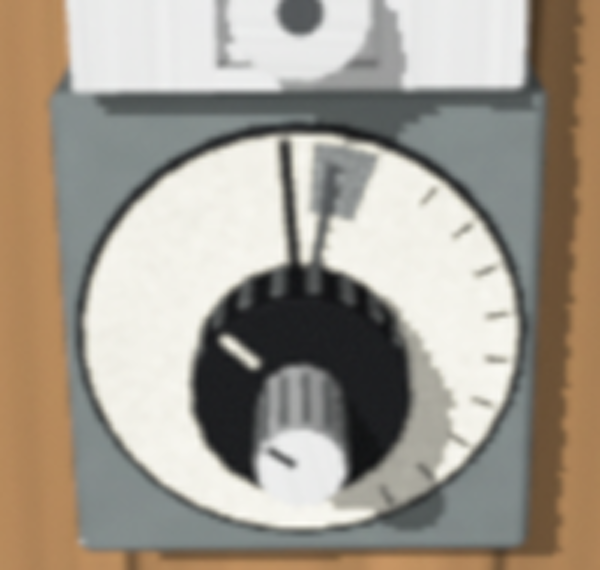

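```bash
cat > k.py <<'E'
from h import *
c=dict(np.load("last.npz")); ax=np.array([.588,-.0668])
def an(p,z):
    q=px2w(c,((p[0]/3+300)/1.4,(p[1]/3+243)/1.4),z)[:2]-ax; return round(np.hypot(*q),4),round(np.arctan2(q[1],q[0]),3)
print("null",an((285,143),.049),an((296,263),.049)); print("needle",an((334,166),.052),an((317,268),.052)); print("dial L R T",[px2w(c,((a/3+300)/1.4,(b/3+243)/1.4),.049)[:2] for a,b in [(80,325),(523,325),(298,126)]])
E
python3 k.py
```

```text
null (np.float64(0.0584), np.float64(1.659)) (np.float64(0.0221), np.float64(1.648))
needle (np.float64(0.0532), np.float64(1.41)) (np.float64(0.0222), np.float64(1.378))
dial L R T [array([ 0.52375135, -0.06493034]), array([ 0.65241121, -0.06367815]), array([ 0.58644065, -0.00365205])]
```

Request:
{"op": "arm_command", "data": {"increments": [{"dp": [-3.5,0,1.3],"delta_rot": [0,0,0],"claw": -0.2},{"dp": [-3.5,0,1.3],"delta_rot": [0,0,0],"claw": -0.2},{"dp": [-3.5,0,1.3],"delta_rot": [0,0,0],"claw": -0.2},{"dp": [0,0,1],"delta_rot": [0,0,0.125],"claw": -0.2},{"dp": [0,0,1],"delta_rot": [0,0,0.125],"claw": -0.2},{"dp": [0,0,1],"delta_rot": [0,0,0.125],"claw": -0.2},{"dp": [0,0,1],"delta_rot": [0,0,0.125],"claw": -0.2},{"dp": [0,0,1],"delta_rot": [0,0,0.125],"claw": -0.2},{"dp": [0,0,1],"delta_rot": [0,0,0.125],"claw": -0.2},{"dp": [0,0,1],"delta_rot": [0,0,0.125],"claw": -0.2},{"dp": [0,0,1],"delta_rot": [0,0,0.125],"claw": -0.2}]}}

```text
time_s: 40.4
ee_pos: [0.5873, -0.0673, 0.1702]
ee_rot: [3.012, 0.891, -0.0]
wrist_force: [0.0, 0.2, -0.4]
gripper_width: 0.0518
```

Request:
{"op": "arm_command", "data": {"increments": [{"dp": [0,0,0],"delta_rot": [0,0,0],"claw": -0.2},{"dp": [0,0,0],"delta_rot": [0,0,0],"claw": -0.2},{"dp": [0,0,0],"delta_rot": [0,0,0],"claw": -0.2}]}}

```text
time_s: 40.65
ee_pos: [0.5877, -0.0663, 0.1713]
ee_rot: [3.007, 0.908, 0.001]
wrist_force: [0.5, -0.1, 0.0]
gripper_width: 0.0512
```

Centred on the axis. Next, descend 7.9 cm to z ≈ 0.092 and grip the fine knob.

Request:
{"op": "arm_command", "data": {"increments": [{"dp": [0,0,3],"delta_rot": [0,0,0],"claw": -0.2},{"dp": [0,0,2.5],"delta_rot": [0,0,0],"claw": -0.2},{"dp": [0,0,1.5],"delta_rot": [0,0,0],"claw": -0.2},{"dp": [0,0,0.9],"delta_rot": [0,0,0],"claw": -0.2},{"dp": [0,0,0],"delta_rot": [0,0,0],"claw": -0.2},{"dp": [0,0,0],"delta_rot": [0,0,0],"claw": 1},{"dp": [0,0,0],"delta_rot": [0,0,0],"claw": 1},{"dp": [0,0,0],"delta_rot": [0,0,0],"claw": 1},{"dp": [0,0,0],"delta_rot": [0,0,0],"claw": 1},{"dp": [0,0,0],"delta_rot": [0,0,0],"claw": 1},{"dp": [0,0,0],"delta_rot": [0,0,0],"claw": 1}], "squeeze": 25}}

```text
time_s: 41.57
ee_pos: [0.5892, -0.067, 0.0935]
ee_rot: [3.007, 0.902, 0.006]
wrist_force: [2.3, -4.8, 5.4]
gripper_width: 0.0214
```

Request:
{"op": "arm_command", "data": {"increments": [{"dp": [0,0,0],"delta_rot": [0,0,-0.1],"claw": 1},{"dp": [0,0,0],"delta_rot": [0,0,-0.1],"claw": 1},{"dp": [0,0,0],"delta_rot": [0,0,-0.1],"claw": 1},{"dp": [0,0,0],"delta_rot": [0,0,-0.1],"claw": 1},{"dp": [0,0,0],"delta_rot": [0,0,-0.1],"claw": 1},{"dp": [0,0,0],"delta_rot": [0,0,-0.1],"claw": 1},{"dp": [0,0,0],"delta_rot": [0,0,-0.1],"claw": 1},{"dp": [0,0,0],"delta_rot": [0,0,-0.1],"claw": 1},{"dp": [0,0,0],"delta_rot": [0,0,-0.1],"claw": 1},{"dp": [0,0,0],"delta_rot": [0,0,-0.1],"claw": 1},{"dp": [0,0,0],"delta_rot": [0,0,-0.1],"claw": 1}]}}

```text
time_s: 42.48
ee_pos: [0.588, -0.0666, 0.0934]
ee_rot: [2.086, 2.346, -0.0]
wrist_force: [-2.4, -3.4, 10.0]
gripper_width: 0.021
```

Request:
{"op": "arm_command", "data": {"increments": [{"dp": [0,0,0],"delta_rot": [0,0,-0.1],"claw": 1},{"dp": [0,0,0],"delta_rot": [0,0,-0.1],"claw": 1},{"dp": [0,0,0],"delta_rot": [0,0,-0.1],"claw": 1},{"dp": [0,0,0],"delta_rot": [0,0,-0.1],"claw": 1},{"dp": [0,0,0],"delta_rot": [0,0,-0.1],"claw": 1},{"dp": [0,0,0],"delta_rot": [0,0,-0.1],"claw": 1},{"dp": [0,0,0],"delta_rot": [0,0,-0.1],"claw": 1},{"dp": [0,0,0],"delta_rot": [0,0,-0.1],"claw": 1},{"dp": [0,0,0],"delta_rot": [0,0,-0.1],"claw": 1},{"dp": [0,0,0],"delta_rot": [0,0,-0.1],"claw": 1},{"dp": [0,0,0],"delta_rot": [0,0,0],"claw": 1},{"dp": [0,0,0],"delta_rot": [0,0,0],"claw": 1}]}}

```text
time_s: 43.48
ee_pos: [0.5871, -0.0674, 0.0934]
ee_rot: [0.714, 3.059, -0.005]
wrist_force: [-4.6, -5.3, 13.5]
gripper_width: 0.0213
```

Request:
{"op": "arm_command", "data": {"increments": [{"dp": [0,0,0],"delta_rot": [0,0,0],"claw": -1},{"dp": [0,0,0],"delta_rot": [0,0,0],"claw": -1},{"dp": [0,0,0],"delta_rot": [0,0,0],"claw": -1},{"dp": [0,0,0],"delta_rot": [0,0,0],"claw": -1},{"dp": [0,0,-2],"delta_rot": [0,0,0],"claw": -1},{"dp": [0,0,-3],"delta_rot": [0,0,0],"claw": -1},{"dp": [0,0,-3],"delta_rot": [0,0,0],"claw": -1},{"dp": [0,0,-2],"delta_rot": [0,0,0.12],"claw": -1},{"dp": [0,0,-2],"delta_rot": [0,0,0.12],"claw": -1},{"dp": [0,0,-2],"delta_rot": [0,0,0.12],"claw": -1},{"dp": [0,0,-2],"delta_rot": [0,0,0.12],"claw": -1},{"dp": [0,0,-2],"delta_rot": [0,0,0.12],"claw": -1}]}}

```text
time_s: 44.48
ee_pos: [0.5873, -0.0655, 0.2729]
ee_rot: [-1.593, -2.708, -0.001]
wrist_force: [1.3, -0.5, -0.5]
gripper_width: 0.0855
```

Request:
{"op": "arm_command", "data": {"increments": [{"dp": [0,0,-1],"delta_rot": [0,0,0.12],"claw": -1},{"dp": [0,0,-1],"delta_rot": [0,0,0.12],"claw": -1},{"dp": [0,0,0],"delta_rot": [0,0,0.12],"claw": -1},{"dp": [0,0,0],"delta_rot": [0,0,0.11],"claw": -1},{"dp": [3.6,0,0],"delta_rot": [0,0,0],"claw": -1},{"dp": [3.6,0,0],"delta_rot": [0,0,0],"claw": -1},{"dp": [3.6,0,0],"delta_rot": [0,0,0],"claw": -1},{"dp": [0,0,0],"delta_rot": [0,0,0],"claw": -1},{"dp": [0,0,0],"delta_rot": [0,0,0],"claw": -1},{"dp": [0,0,0],"delta_rot": [0,0,0],"claw": -1},{"dp": [0,0,0],"delta_rot": [0,0,0],"claw": -1}]}}

```text
time_s: 45.4
ee_pos: [0.583, 0.0408, 0.2915]
ee_rot: [2.175, 2.266, -0.001]
wrist_force: [-0.3, 0.8, 0.1]
gripper_width: 0.0854
```

```bash
python3 f.py p7.png; python3 - <<'E'
from h import *
im=cv2.imread("pics/p7.png")
cv2.imwrite("pics/p7c.png",cv2.resize(im[243:433,300:500],None,fx=3,fy=3,interpolation=cv2.INTER_CUBIC))
c=cap("scene"); i=cv2.cvtColor(c["img"],cv2.COLOR_RGB2BGR)[100:330,130:430]; cv2.imwrite("pics/scene2.png",cv2.resize(i,None,fx=2.6,fy=2.6,interpolation=cv2.INTER_CUBIC))
E
```

```text
[0.583  0.0408 0.2915]
```

View pics/p7c.png

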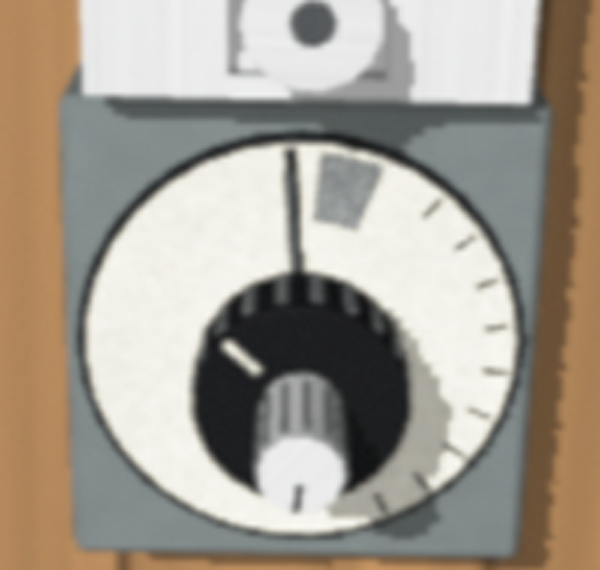

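View pics/scene2.png

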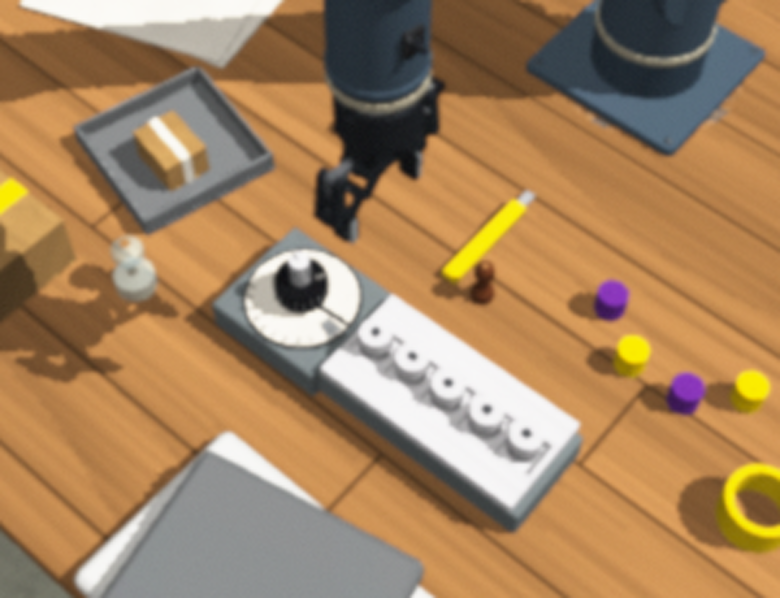

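```bash
python3 -c "
from bench import finish_job,observe
print(observe()['time_s']); print(finish_job())"
```

```text
45.5
the job is handed in; nothing more can be done
None
```

The scale is tared and the job was handed in at 45.5 s, well under the 210 s limit; it returned no verdict.

**What I did**
- I set the carton down upright in the grey tray.
- I stood all five aluminium check weights in pockets 1 to 5 of the carrier.
- I turned the coarse knob about 2 rad counter-clockwise. That put the needle in the hatched band, about 0.25 rad short of the null line.
- I turned the fine knob about 2.1 rad counter-clockwise, which brought the needle onto the line.

**Last checks**
- **Needle:** the last wrist picture shows the needle merged with the null line, so there is no visible offset. I judged this by eye and did not measure it.
- **Carton and weights:** the last scene picture shows the carton upright in the tray and all five weights in their pockets.
- **Other things:** the stamp, cutter, ornament and look-alikes appear where they were. The tape roll is only partly in the last picture, but what shows looks unmoved.
- **Robot:** the gripper was open and clear above the scale.

**Disagreements**
- My first wrist measurement was about 12 mm off in y because the arm was still settling, so I repeated it.
- Two estimates of pocket 5's position differed by about 3 mm. I placed that weight close to the first estimate, and it went in without resistance.
- The carton met the tray floor with about 19 N when I set it down.

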